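# Hang the coin bin on the louvred panel

## Task

Pick up the small putty-coloured bin that has a hooked lip and hang it in the free gap between the two bins already on the louvred panel: lift it over the rail, lower the lip behind the rail's top edge and press down gently until the spring catch snaps and the lip sits fully home, then let go. Keep the bin upright with the two coin holders inside it, push down with no more than about 12 N, and leave the other things on the desk where they are.

Things in the scene. Friction and masses are not known exactly. Their poses are not given: they have to be found in the camera images.
- bin: Open putty-coloured bin with a hooked lip, 0.2 to 0.3 kg with contents. Box 90 (x) x 58 (y) x 70 (z) mm, walls and floor 4 mm; origin at the centre of its underside, z up. Its back is the outer face at x = +45 mm; lip and hook stand out behind it. Grip it across its two side walls (58 mm apart outside, tops at z = 70 mm).
- lip (a point): On the bin at (48.5, 0, 64) mm of its frame, axes as the bin's: middle of the slot, on the underside of the lip's flange, which comes to rest on the rail's top edge. Flange: x = 45 to 56, z = 64 to 68 mm, 46 mm wide in y.
- hook (a point): On the bin at (54, 0, 29.5) mm of its frame: foot of the hook plate that hangs from the flange's far end (x = 52 to 56, z = 29.5 to 64 mm, 46 mm wide). The slot between back and hook is 7 mm wide, open below. The plate has a window 26 mm wide, z = 41.5 to 64 mm, over a 12 mm cross bar.
- coin_tube: Clear coin tube standing in the bin, 24 mm diameter, 34 mm tall, origin centre of underside.
- coin_case: Flat black coin case lying in the bin, 30 x 40 x 12 mm, origin centre of underside.
- panel: Fixed louvred panel on the desk, 330 mm wide (y), 160 mm tall; origin on the desk at the middle of its front face, z up, front looking to -x. Two bins like the one to hang are fixed on its rail, centred at y = -112 and +112 mm; the free gap is at y = 0. Bin home: yaw as the panel's, lip at y = 0 (within 7 mm), its back on or within 3 mm of the rail's front, flange on the rail's top.
- gap (a point): Point fixed on the panel at (-15, 0, 130) mm of its frame. The steel rail is a plate x = -17 to -13 mm, 60 mm tall, along the whole width, with a 13 mm channel behind it for the hook. It is bolted by hand through slots: its top edge lies 0 to 17 mm above this point, an amount NOT reported in any pose: feel for it.
- catch (a joint): Spring leaf, 12 mm wide, in the channel at y = 0, sloping down from the panel to the rail; rad, 0 at rest. The hook's cross bar meets it 20 to 25 mm above home and pushes it to 0.15-0.4; starting that takes 4 to 8 N in all (more than the bin's weight), less later; 1 to 3 mm above home it snaps back to 0 through the window and locks the bar. Then the flange meets the rail: a hard stop.
- tray: plain open bin 90 x 58 x 70 mm just like the bin to hang but WITHOUT a lip; bystander; origin: centre of underside
- spray: white bottle, 44 mm diameter, 130 mm tall; bystander; origin: centre of underside
- tape: roll of paper tape lying flat, 84 mm diameter, 22 mm tall; bystander; origin: centre of underside
- card_box: closed cardboard box 100 x 70 x 45 mm; bystander; origin: centre of underside
- pot: empty wooden pen pot, 80 mm diameter, 85 mm tall; bystander; origin: centre of underside
There are look-alikes about, which are no part of the job. What is shaped like the bin but orange or yellow is not meant.

How it is judged:
On the way, in this order (a step that is already met when the one before it is completed fails the run):
1. the bin is lifted clear of the desk (height (world z) of bin above 0.06 m), for 0.1 s.
2. the lip is behind the rail and pushes the spring catch back (value of joint catch above 0.1 rad and contact force between bin and panel above 0.5 N), for 0.05 s.
At the end, for the whole second after the job is handed in: The bin hangs at rest on the panel's rail in the free gap: lip site within 11 mm of y = 0, at x -19 to -9 and z 126 to 149 mm in the panel's frame, catch snapped back (below 0.06 rad), bin upright within 0.15 rad, coin tube and coin case inside it (x of lip in the frame of panel between -0.019 and -0.009 m and y of lip in the frame of panel between -0.011 and 0.011 m and z of lip in the frame of panel between 0.126 and 0.149 m and value of joint catch below 0.06 rad and angle between bin's own z axis and vertical below 0.15 rad and contact force between bin and panel above 0.8 N and linear speed of bin below 0.02 m/s and angular speed of bin below 0.2 rad/s and x of coin_tube in the frame of bin between -0.045 and 0.045 m and y of coin_tube in the frame of bin between -0.029 and 0.029 m and z of coin_tube in the frame of bin between -0.002 and 0.045 m and x of coin_case in the frame of bin between -0.045 and 0.045 m and y of coin_case in the frame of bin between -0.029 and 0.029 m and z of coin_case in the frame of bin between -0.002 and 0.045 m); the robot touches nothing.
It fails at once if the bin, held or pushed by the fingers, and the panel press on each other with more than 24 N (contact force between bin and panel above 24 N and contact force between the fingers and bin above 5 N).
It fails at once if the bin is dropped or knocked against the panel with more than 60 N (contact force between bin and panel above 60 N).
It fails at once if the bin is tipped by more than 0.5 rad (angle between bin's own z axis and vertical above 0.5 rad).
It fails at once if a bystander is moved by more than 30 mm (distance of any of tray, spray, tape, card_box, pot from where it was at the start of the episode above 0.03 m).
It also fails if it takes over 72 s, if anything falls off the work surface, if the arm or the gripper's body presses on something with over 40 N, if the wrist force passes 120 N, or if a joint passes its speed limit or range.

## Robot

A 6-joint arm with a two-finger parallel gripper is mounted at the origin on the work surface. World frame = base frame: x ahead of the robot, y to its left, z up, the work surface at z = 0. Lengths are in m, angles in rad, forces in N, time in s.
With the tool pointing down it reaches from about 0.35 to 0.8 m from the base axis. Payload 7.3 kg.
Tool frame: the origin (TCP) lies between the finger pads; the fingertips stand robot.tcp_to_tips ahead of it and the grasp point (between the pads) lies 8 mm behind it (robot.tcp_to_tips is the distance from the TCP to the fingertips, in m); x points along the fingers, y is the direction in which the jaws open and shut, and the axes are right-handed (so a half turn about x gives the same grasp; the last joint's range is limited). The gripper opens to 85 mm and grips with 20 to 120 N. Pads are 22 mm wide; open, the fingers measure 114 mm over their backs; the gripper's body (76 mm by 85 mm) begins 54 mm behind the grasp point. The pads swing forward as they close: fully open they stand 13 mm farther back than shut.
Start: joints at [1.092, 0.342, 1.524, -0, 1.275, -0.146], TCP at [0.171, 0.496, 0.242] pointing down, gripper open.
Joint ranges: [-2.53, 2.53], [-0.77, 2.02], [0.04, 2.7], [-1, 4.14], [0.28, 2.66], [-3.11, 3.11]. Speed limits (rad/s): [2.57, 2.57, 3.14, 3.14, 3.14, 3.14].

## Interface

Orientations are given as [roll, pitch, yaw] about the fixed x, y, z axes, in that order (R = Rz(yaw) Ry(pitch) Rx(roll)).
In Python, from plant import telemetry, cams, sign_off, robot gives the robot as it stands. The module is installed in compiled form; this text tells all that it offers.
- The arm moves only by the tool apply_moves, never from a script. Its argument "series" is a list of rows, each an object of numbers: "wx", "wy", "wz": the turn, a rotation vector about the tool's x, y, z in degrees; "dx", "dy", "dz": the shift along the tool's x, y, z in cm; "jaw": the gripper command: -1 is fully open, 1 is shut, values between are in proportion. In form: [{"wx": .., "wy": .., "wz": .., "dx": .., "dy": .., "dz": .., "jaw": ..}, ...]. A call has 1 to 5 rows; each row is the pose to reach, as a shift and turn from the pose commanded when the call began, along the tool's axes at that moment; what a row does not reach only later rows make up. A row lasts 1/8 s, in which the tool goes at most 62.5 mm and 10.7 degrees, less where a joint would pass 70% of its speed; a pose out of reach is approached as far as the arm can. A call with a gripper value outside its range is refused whole. The fingers move at their own pace and stop on an object; the grip force is fixed at half the most. Time passes only in rows, so rows that repeat a pose let the fingers close. It gives the time, the measured TCP pose, the force and the opening at its end, in the units of the state.
- telemetry.get_state(): the state, without advancing time (a new reading comes with each control period).
- cams.read_camera(name): name is "scene" or "side" or "wrist"; returns a dict with "pixels" (480x640x3 uint8, red, green, blue), "vfov" (degrees; the focal length in pixels is half the picture's height over the tangent of half this angle, whatever the lens; pixels are square), "cx", "cy" (the principal point, pixels), "rvec" (rotation vector, rad) and "tvec" (3), from world to camera coordinates, as OpenCV has them. Camera axes: x right, y down, z forward; pixel columns grow to the right and rows downward; lengths in m; the calibration is good to about 2 mm. The wrist camera is an equidistant fisheye: a pixel r from the principal point sees the ray r / f radians off the axis. A picture is of the moment at which its call begins. There is no depth.
- sign_off(): hands the job in, once; it reports no verdict.
The state is a dict: "t": time; "q": joint angles; "qvel": joint speeds; "joint_efforts": joint torques, N m; "tool_pos": TCP position; "tool_rot": TCP orientation; "force": force on the tool from outside, world axes, zero at the start; "moment": the same for the moment, N m; "grip_width": finger opening in m.
Only numpy, scipy, OpenCV 4.12 (cv2) and the standard library are available. Lean on these libraries where they do the work, as an engineer would, in place of code of your own. Each camera call takes 0.05 s, during which the arm holds its last target.

## Working session

There is one attempt and no reset: what is moved stays moved. The work goes in short steps, Python scripts to look and compute and a tool call to move; the robot and the scene stay as the last step left them, time stands still between calls to the robot, and variables do not carry over. Pictures are saved under pics/ and viewed, and the job is handed in when it is done.

Besides the shell and the picture viewer there is one more tool, called after ">>>" as name(argument=value, ...), one argument or row to a line, values as JSON. apply_moves: Moves the arm, as the interface text tells. Its arguments: {"type":"object","properties":{"series":{"type":"array"}},"required":["series"]}

```bash
mkdir -p pics; python3 - <<'E'
from plant import telemetry,cams,robot
import cv2
print(telemetry.get_state()); print(robot.tcp_to_tips)
for n in ["scene","side","wrist"]:
    c=cams.read_camera(n); cv2.imwrite(f"pics/{n}0.png",c["pixels"][:,:,::-1]); print(n,c["vfov"],c["cx"],c["cy"],c["rvec"],c["tvec"])
E
```

```text
{'t': 0.0, 'q': array([ 1.09197729e+00,  3.42712145e-01,  1.52502050e+00, -2.05446487e-05,
        1.27538562e+00, -1.45999247e-01]), 'qvel': array([-0.00067098, -0.00052862, -0.00108234,  0.00028708,  0.00187084,
       -0.00012997]), 'joint_efforts': array([-1.24673432e-03, -4.33664560e+01, -2.46014875e+01, -1.74107408e-04,
        7.87442958e-03,  2.51548585e-05]), 'tool_pos': array([0.17132858, 0.49585287, 0.24163022]), 'tool_rot': array([-1.70391904,  1.5692706 , -2.03673284]), 'force': array([1.53204816, 0.32175105, 0.22519489]), 'moment': array([-0.01852206,  0.02978311,  0.02333222]), 'grip_width': 0.08538685314215044}
0.011
scene 44.047672643288664 320.42580684997205 236.95292571645314 [ 1.86160834  2.01315849 -0.52214161] [-0.04178962 -0.4378977   1.77087467]
side 43.13313005996082 315.3716139931608 244.72806269600284 [ 2.4053473  -0.69283692  0.25689088] [-0.41872169  0.31955326  1.33136824]
wrist 65.70646984690485 323.0285715825733 238.8818387021325 [-2.34752601 -1.67477376 -0.25508597] [-0.52546848 -0.03925918  0.37888305]
```

View pics/scene0.png

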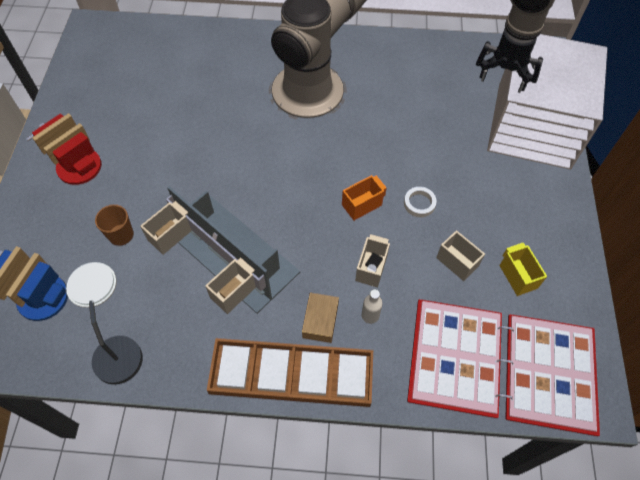

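View pics/side0.png

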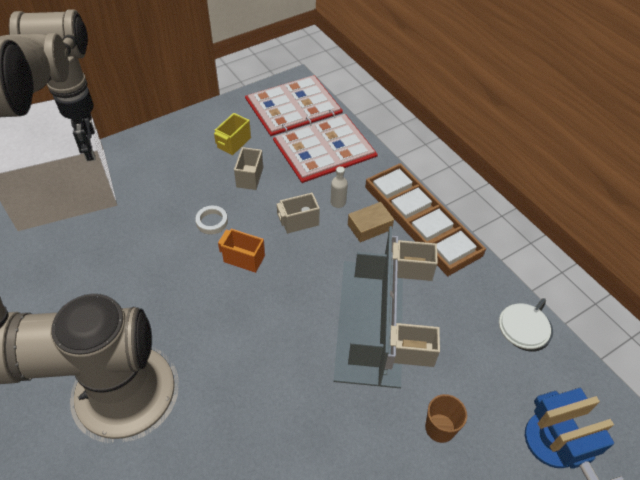

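View pics/wrist0.png

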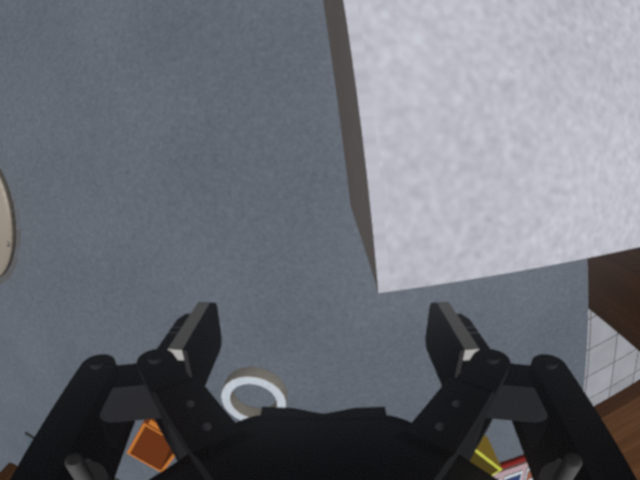

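Putty candidates: (374,260) in scene, which holds objects and has a tab at its robot-side end, and (461,254), which is empty and has no lip. The bins at (165,225) and (232,285) are fixed on the panel. I'll enlarge the first two to confirm.

```bash
python3 - <<'E'
import cv2,numpy as np
s=cv2.imread("pics/scene0.png");d=cv2.imread("pics/side0.png")
a=cv2.resize(s[215:305,335:495],(800,450),interpolation=cv2.INTER_CUBIC)
cv2.imwrite("pics/c1.png",a)
cv2.imwrite("pics/c2.png",cv2.resize(d[140:240,230:370],(798,570),interpolation=cv2.INTER_CUBIC))
cv2.imwrite("pics/c3.png",cv2.resize(s[180:315,130:310],(800,600),interpolation=cv2.INTER_CUBIC))
cv2.imwrite("pics/c4.png",cv2.resize(d[220:400,320:460],(467,600),interpolation=cv2.INTER_CUBIC))
E
```

```text
(no output)
```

View pics/c1.png

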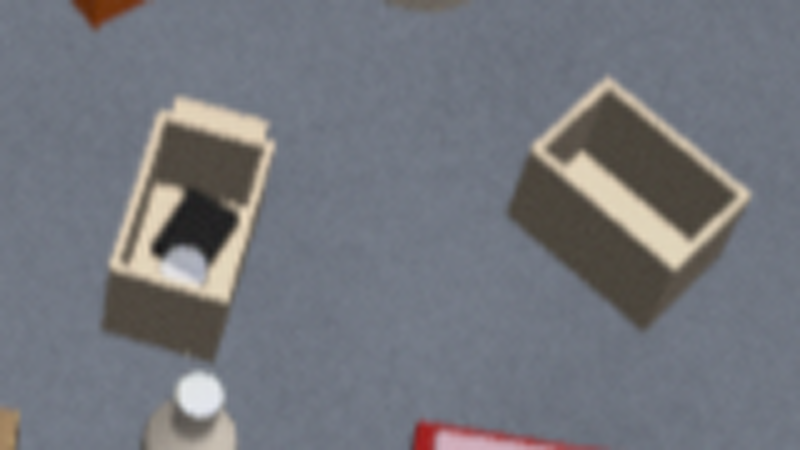

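View pics/c2.png

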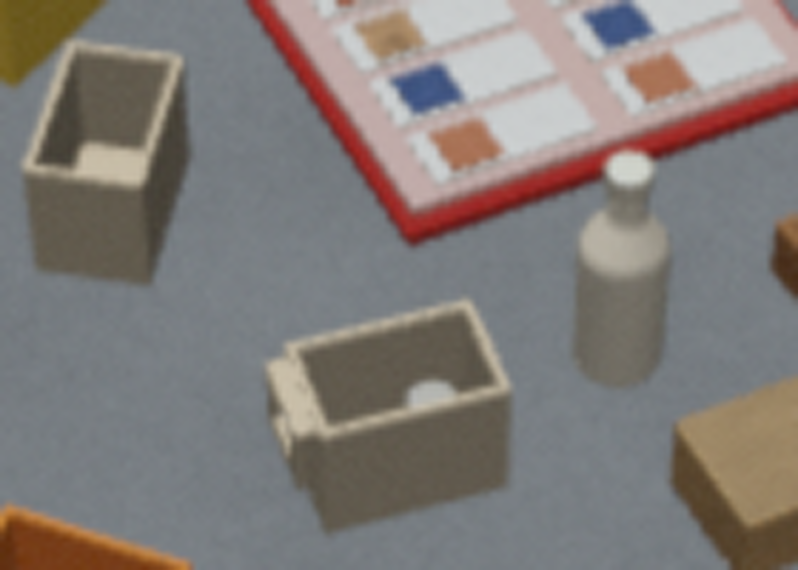

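View pics/c3.png

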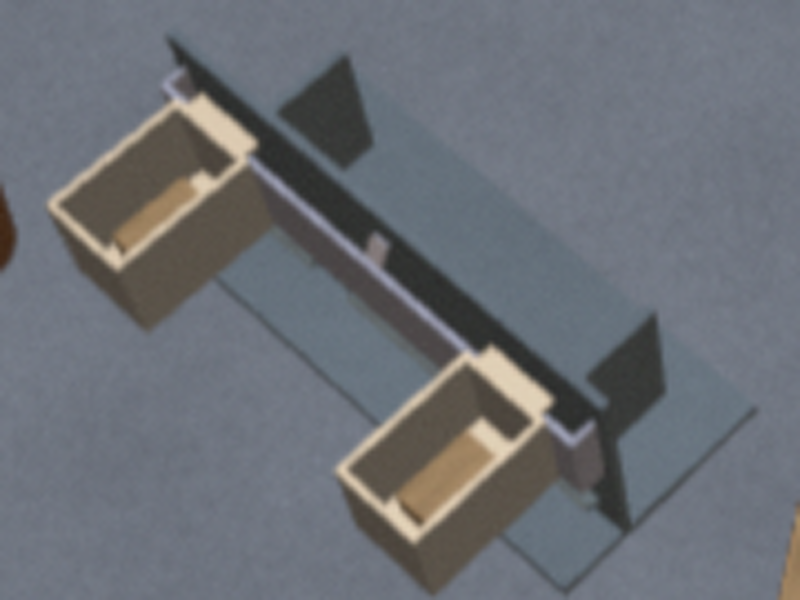

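View pics/c4.png

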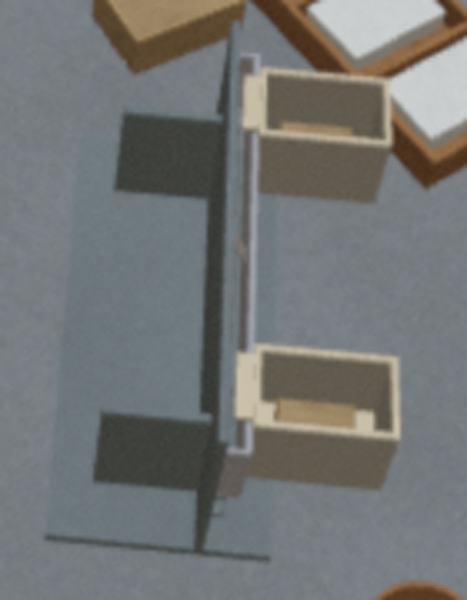

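The left crop is the one meant: flange and hook at its robot-side end (scene about (379,239), side about (282,206)), with the black case and clear tube inside. The bin at (461,254) has no lip, so it's the tray. Next I triangulate the rim corners and the panel.

```bash
cat > h.py <<'E'
import cv2,numpy as np,json
def cal(c):
    f=240/np.tan(np.radians(c["vfov"])/2)
    K=np.array([[f,0,c["cx"]],[0,f,c["cy"]],[0,0,1]]);R=cv2.Rodrigues(np.array(c["rvec"]))[0]
    return K,R,np.array(c["tvec"])
C={"scene":dict(vfov=44.047672643288664,cx=320.42580684997205,cy=236.95292571645314,rvec=[1.86160834,2.01315849,-0.52214161],tvec=[-0.04178962,-0.4378977,1.77087467]),
"side":dict(vfov=43.13313005996082,cx=315.3716139931608,cy=244.72806269600284,rvec=[2.4053473,-0.69283692,0.25689088],tvec=[-0.41872169,0.31955326,1.33136824])}
def ray(c,p):
    K,R,t=cal(c) ; d=R.T@np.linalg.solve(K,[*p,1.]); return -R.T@t,d
def plane(c,p,z):
    o,d=ray(c,p); return o+d*(z-o[2])/d[2]
def tri(a,b):
    o1,d1=ray(C["scene"],a);o2,d2=ray(C["side"],b)
    M=np.stack([d1,-d2],1);s=np.linalg.lstsq(M,o2-o1,rcond=None)[0]
    p,q=o1+s[0]*d1,o2+s[1]*d2
    return (p+q)/2,np.linalg.norm(p-q)
def proj(c,X):
    K,R,t=cal(c); return cv2.projectPoints(np.atleast_2d(np.array(X,float)),cv2.Rodrigues(R)[0],t,K,None)[0][:,0]
E
python3 - <<'E'
from h import *
np.set_printoptions(precision=4,suppress=True)
f=lambda p:(335+p[0]/5,215+p[1]/5)
g=lambda p:(230+p[0]/5.7,140+p[1]/5.7)
f3=lambda p:(130+p[0]/4.4444,180+p[1]/4.4444)
g4=lambda p:(320+p[0]/3.333,220+p[1]/3.333)
print("bin rim FL FR BR BL")
for a,b in [((108,267),(510,388)),((228,302),(467,302)),((273,145),(287,347)),((161,111),(325,435))]:
    print(*tri(f(a),g(b)),plane(C["scene"],f(a),.07),plane(C["side"],g(b),.07))
print("panel top L,R")
for a,b in [((168,36),(222,440)),((605,408),(235,22)),((48,203),(400,438)),((118,270),(399,360)),((336,470),(386,142)),((415,544),(389,79))]:
    print(*tri(f3(a),g4(b)))
E
```

```text
bin rim FL FR BR BL
[0.6159 0.1733 0.0687] 0.003481859531991066 [0.6153 0.1746 0.07  ] [0.6159 0.1706 0.07  ]
[0.6286 0.2304 0.0661] 0.003944141610908203 [0.6291 0.2317 0.07  ] [0.6275 0.2255 0.07  ]
[0.543  0.2498 0.0669] 0.0042140308546181485 [0.5432 0.2512 0.07  ] [0.5425 0.2451 0.07  ]
[0.5298 0.1944 0.0686] 0.0052468314256758275 [0.5286 0.1964 0.07  ] [0.5302 0.1907 0.07  ]
panel top L,R
[ 0.4815 -0.2858  0.1556] 0.0008516061444000846
[ 0.6836 -0.0269  0.1569] 0.002651470790210796
[ 0.5808 -0.3349  0.1392] 0.005821467092272301
[ 0.6165 -0.291   0.1372] 0.006356943267450867
[ 0.7189 -0.1569  0.1392] 0.0008043900744241098
[ 0.7554 -0.1134  0.138 ] 0.004177733766980521
```

```bash
cat >> h.py <<'E'
from scipy.spatial.transform import Rotation as Ro
def state():
    from plant import telemetry
    s=telemetry.get_state(); R=Ro.from_euler("xyz",s["tool_rot"]).as_matrix()
    return s,R
# panel / bin estimates
PY=np.radians(142.0); HOME=np.array([.6324,-.1964])
def move(s,R,pos,yawy):
    """shift & turn in tool axes to TCP pos, tool down, tool y along world angle yawy(+k pi)"""
    best=None
    for k in (0,np.pi):
        a=yawy+k; y=np.array([np.cos(a),np.sin(a),0]);x=np.array([0,0,-1.]);z=np.cross(x,y)
        T=np.stack([x,y,z],1); rv=np.degrees(Ro.from_matrix(R.T@T).as_rotvec())
        print("shift cm",np.round(R.T@(np.array(pos)-s["tool_pos"])*100,2),"turn",np.round(rv,2))
E
python3 - <<'E'
from h import *
np.set_printoptions(precision=4,suppress=True)
s,R=state();print(R)
t=np.array([-0.52546848,-0.03925918,0.37888305]);Rc=cv2.Rodrigues(np.array([-2.34752601,-1.67477376,-0.25508597]))[0]
print("cam in tool",R.T@(-Rc.T@t-s["tool_pos"]), "cam axes in tool\n",R.T@Rc.T)
print("spray base/cap",plane(C["scene"],(373,296),.13),plane(C["side"],(339,201),0.0))
yaw=np.radians(167); b=np.array([.579,.212]); p=b+.008*np.array([np.cos(yaw),np.sin(yaw)]);print(p)
move(s,R,[*p,.17],yaw+np.pi/2)
E
```

```text
[[-0.0005  0.3267  0.9451]
 [-0.001   0.9451 -0.3267]
 [-1.     -0.0012 -0.0002]]
cam in tool [-0.1313  0.0007 -0.0762] cam axes in tool
 [[-0.0007 -0.2986  0.9544]
 [ 1.      0.001   0.001 ]
 [-0.0012  0.9544  0.2986]]
spray base/cap [0.7099 0.2116 0.13  ] [0.7101 0.2146 0.    ]
[0.5712 0.2138]
shift cm [  7.19 -13.6   47.01] turn [173.93   0.1    0.02]
shift cm [  7.19 -13.6   47.01] turn [-6.07 -0.01  0.07]
```

Camera check: the arm is clear of the bin line, and the spray bottle is about 12 cm beyond the grasp. Moving over the bin at height.

>>> apply_moves(
  series=[
    {"dx": 0, "dy": -1.7, "dz": 5.9},
    {"dx": 0, "dy": -3.4, "dz": 11.8, "wx": -6.1},
    {"dx": 0, "dy": -5.1, "dz": 17.7, "wx": -6.1},
    {"dx": 0, "dy": -6.8, "dz": 23.5, "wx": -6.1},
    {"dx": 0, "dy": -8.5, "dz": 29.4, "wx": -6.1},
  ],
)

```text
$.series[0]: bad value
```

>>> apply_moves(
  series=[
    {"dx": 2, "dy": -3.2, "dz": 6, "jaw": -1},
    {"dx": 5, "dy": -3.2, "dz": 12, "jaw": -1},
    {"dx": 7, "dy": -3.2, "dz": 17.5, "jaw": -1},
    {"dx": 7, "dy": -3.2, "dz": 17.5, "jaw": -1},
    {"dx": 7, "dy": -3.2, "dz": 17.5, "jaw": -1},
  ],
)

```text
$.series[0]: bad value
```

```bash
cat >> h.py <<'E'
def wcal(c):
    K,R,t=cal(c); return K,R,t
def wproj(c,X):
    K,R,t=cal(c); X=np.atleast_2d(np.array(X,float))
    return cv2.fisheye.projectPoints(X[:,None],cv2.Rodrigues(R)[0],t,K,np.zeros(4))[0][:,0]
def wplane(c,px,z):
    K,R,t=cal(c); u=cv2.fisheye.undistortPoints(np.array(px,float)[:,None],K,np.zeros(4))[:,0]
    o=-R.T@t; out=[]
    for v in u:
        d=R.T@np.array([*v,1]); out.append(o+d*(z-o[2])/d[2])
    return np.array(out)
def snap(n,fn):
    from plant import cams
    c=cams.read_camera(n); cv2.imwrite(f"pics/{fn}.png",c["pixels"][:,:,::-1])
    json.dump({k:np.array(v).tolist() for k,v in c.items() if k!="pixels"},open(f"pics/{fn}.json","w")); return c
E
python3 - <<'E'
from h import *
np.set_printoptions(precision=4,suppress=True)
s,R=state();print(s["t"],s["tool_pos"],s["tool_rot"],s["force"],s["q"])
snap("wrist","w1")
move(s,R,[.5712,.2138,.17],np.radians(257))
E
```

```text
0.15 [0.1713 0.496  0.2418] [-1.7277  1.5696 -2.0604] [ 0.2231 -0.5337 -0.1314] [ 1.092   0.3426  1.5248  0.      1.2754 -0.146 ]
shift cm [  7.19 -13.6   47.01] turn [173.93   0.1    0.02]
shift cm [  7.19 -13.6   47.01] turn [-6.07 -0.01  0.07]
```

View pics/w1.png

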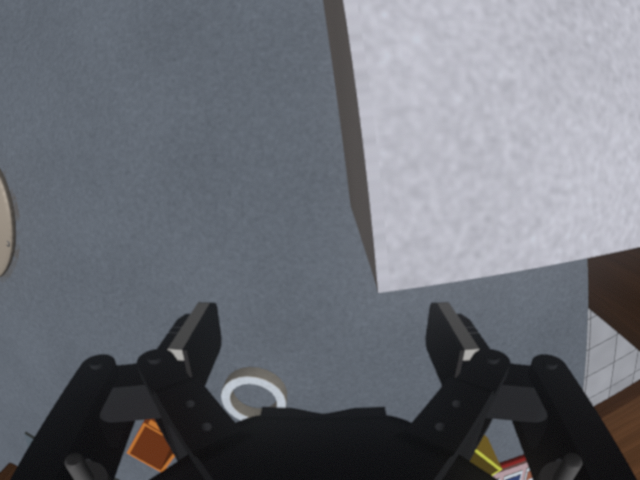

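Both calls were refused; every field has to be given. Sending them again in full.

>>> apply_moves(
  series=[
    {"wx": 0, "wy": 0, "wz": 0, "dx": 0, "dy": -1.7, "dz": 5.9, "jaw": -1},
    {"wx": -6.1, "wy": 0, "wz": 0, "dx": 0, "dy": -3.4, "dz": 11.8, "jaw": -1},
    {"wx": -6.1, "wy": 0, "wz": 0, "dx": 0, "dy": -5.1, "dz": 17.7, "jaw": -1},
    {"wx": -6.1, "wy": 0, "wz": 0, "dx": 0, "dy": -6.8, "dz": 23.5, "jaw": -1},
    {"wx": -6.1, "wy": 0, "wz": 0, "dx": 0, "dy": -8.5, "dz": 29.4, "jaw": -1},
  ],
)

```text
t: 0.82
tool_pos: [0.423, 0.3185, 0.2423]
tool_rot: [1.791, 1.571, 1.565]
force: [-0.0, 0.6, -0.2]
grip_width: 0.0852
```

>>> apply_moves(
  series=[
    {"wx": 0, "wy": 0, "wz": 0, "dx": 2, "dy": -3.2, "dz": 6, "jaw": -1},
    {"wx": 0, "wy": 0, "wz": 0, "dx": 5, "dy": -3.2, "dz": 12, "jaw": -1},
    {"wx": 0, "wy": 0, "wz": 0, "dx": 7, "dy": -3.2, "dz": 17.5, "jaw": -1},
    {"wx": 0, "wy": 0, "wz": 0, "dx": 7, "dy": -3.2, "dz": 17.5, "jaw": -1},
    {"wx": 0, "wy": 0, "wz": 0, "dx": 7, "dy": -3.2, "dz": 17.5, "jaw": -1},
  ],
)

```text
t: 1.45
tool_pos: [0.5847, 0.2492, 0.1715]
tool_rot: [-2.815, 1.569, -3.042]
force: [0.2, 0.7, 0.3]
grip_width: 0.0858
```

```bash
python3 - <<'E'
from h import *
np.set_printoptions(precision=4,suppress=True)
s,R=state();print(s["t"],s["tool_pos"],s["tool_rot"],s["force"],s["q"])
snap("wrist","w2")
move(s,R,[.5712,.2138,.17],np.radians(257))
E
```

```text
1.45 [0.5847 0.2492 0.1715] [-2.8153  1.5691 -3.0423] [0.2286 0.6726 0.3022] [ 0.2822  0.6026  1.295   0.0003  1.2456 -1.0617]
shift cm [ 0.16 -3.75 -0.52] turn [179.99   0.05   0.14]
shift cm [ 0.16 -3.75 -0.52] turn [-0.01 -0.09  0.03]
```

View pics/w2.png

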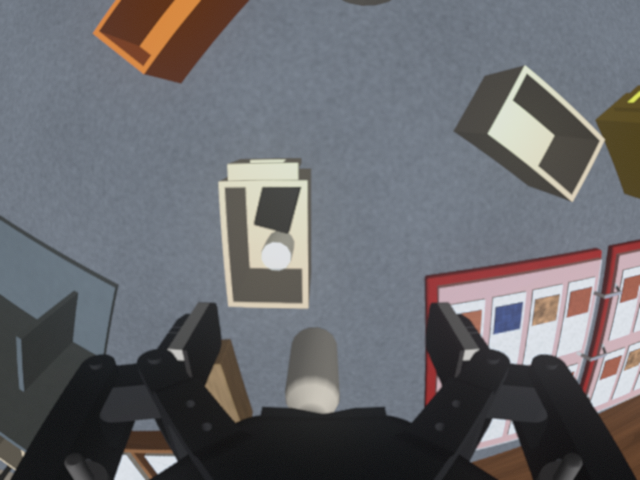

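The wrist view shows the bin's rim with corners at about (219,182), (310,181), (308,307) and (229,307), the lip at the top, and the case and tube inside.

```bash
python3 - <<'E'
from h import *
np.set_printoptions(precision=4,suppress=True)
c=json.load(open("pics/w2.json"))
P=wplane(c,[(219,182),(310,181),(308.5,307.5),(228.5,307.5)],.07);print(P,np.linalg.norm(np.roll(P,-1,0)-P,axis=1))
ctr=P.mean(0);v=(P[0]+P[1]-P[2]-P[3]);u=P[0]-P[1]+P[3]-P[2]
print(ctr,np.degrees(np.arctan2(v[1],v[0])),np.degrees(np.arctan2(u[1],u[0])))
s,R=state();yaw=np.radians(167)
move(s,R,[ctr[0]-.008*.974,ctr[1]+.008*.225,.12],np.radians(257))
E
```

```text
[[0.5289 0.1938 0.07  ]
 [0.5425 0.2514 0.07  ]
 [0.6287 0.2295 0.07  ]
 [0.6169 0.1727 0.07  ]] [0.0592 0.089  0.058  0.0905]
[0.5793 0.2119 0.07  ] 166.14576645819625 -102.51695746269284
shift cm [ 5.25 -3.81 -0.44] turn [-179.95    0.01   -0.05]
shift cm [ 5.25 -3.81 -0.44] turn [ 0.05 -0.03 -0.01]
```

>>> apply_moves(
  series=[
    {"wx": 0, "wy": 0, "wz": 0, "dx": 1, "dy": -3.8, "dz": -0.45, "jaw": -1},
    {"wx": 0, "wy": 0, "wz": 0, "dx": 5, "dy": -3.8, "dz": -0.45, "jaw": -1},
    {"wx": 0, "wy": 0, "wz": 0, "dx": 9, "dy": -3.8, "dz": -0.45, "jaw": -1},
    {"wx": 0, "wy": 0, "wz": 0, "dx": 12.3, "dy": -3.8, "dz": -0.45, "jaw": -1},
    {"wx": 0, "wy": 0, "wz": 0, "dx": 12.3, "dy": -3.8, "dz": -0.45, "jaw": -1},
  ],
)

```text
t: 2.12
tool_pos: [0.5697, 0.214, 0.0484]
tool_rot: [-2.735, 1.567, -2.96]
force: [-0.2, 0.3, 0.6]
grip_width: 0.0852
```

```bash
python3 - <<'E'
from h import *
np.set_printoptions(precision=4,suppress=True)
s,R=state();print(s["t"],s["tool_pos"],s["tool_rot"],s["force"])
snap("wrist","w3")
move(s,R,[.5715,.2137,.048],np.radians(256.8))
E
```

```text
2.125 [0.5697 0.214  0.0484] [-2.7349  1.5669 -2.9597] [-0.247   0.3402  0.6489]
shift cm [0.04 0.01 0.18] turn [-179.68   -0.14   -0.32]
shift cm [0.04 0.01 0.18] turn [ 0.32 -0.2   0.09]
```

View pics/w3.png

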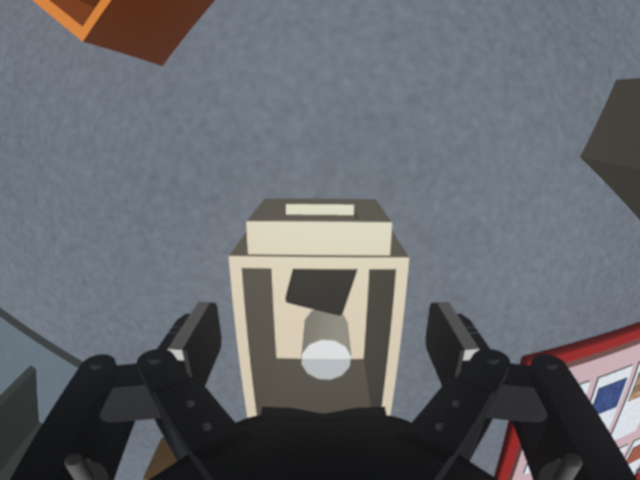

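The bin stands centred between the open fingers, with rim edges at columns 230 and 408. Closing now, then lifting.

>>> apply_moves(
  series=[
    {"wx": 0, "wy": 0, "wz": 0, "dx": 0, "dy": 0, "dz": 0, "jaw": 1},
    {"wx": 0, "wy": 0, "wz": 0, "dx": 0, "dy": 0, "dz": 0, "jaw": 1},
    {"wx": 0, "wy": 0, "wz": 0, "dx": 0, "dy": 0, "dz": 0, "jaw": 1},
    {"wx": 0, "wy": 0, "wz": 0, "dx": 0, "dy": 0, "dz": 0, "jaw": 1},
    {"wx": 0, "wy": 0, "wz": 0, "dx": 0, "dy": 0, "dz": 0, "jaw": 1},
  ],
)

```text
t: 2.8
tool_pos: [0.5732, 0.2138, 0.0518]
tool_rot: [0.488, 1.567, 0.262]
force: [-1.2, -0.3, 7.9]
grip_width: 0.0571
```

>>> apply_moves(
  series=[
    {"wx": 0, "wy": 0, "wz": 0, "dx": -0.5, "dy": 0, "dz": 0, "jaw": 1},
    {"wx": 0, "wy": 0, "wz": 0, "dx": -2, "dy": 0, "dz": 0, "jaw": 1},
    {"wx": 0, "wy": 0, "wz": 0, "dx": -4, "dy": 0, "dz": 0, "jaw": 1},
    {"wx": 0, "wy": 0, "wz": 0, "dx": -7, "dy": 0, "dz": 0, "jaw": 1},
    {"wx": 0, "wy": 0, "wz": 0, "dx": -10, "dy": 0, "dz": 0, "jaw": 1},
  ],
)

```text
t: 3.42
tool_pos: [0.5719, 0.2133, 0.151]
tool_rot: [1.087, 1.571, 0.86]
force: [0.3, 0.5, -3.3]
grip_width: 0.0568
```

>>> apply_moves(
  series=[
    {"wx": 0, "wy": 0, "wz": 0, "dx": -3, "dy": 0, "dz": 0, "jaw": 1},
    {"wx": 0, "wy": 0, "wz": 0, "dx": -7, "dy": 0, "dz": 0, "jaw": 1},
    {"wx": 0, "wy": 0, "wz": 0, "dx": -10, "dy": 0, "dz": 0, "jaw": 1},
    {"wx": 0, "wy": 0, "wz": 0, "dx": -10, "dy": 0, "dz": 0, "jaw": 1},
  ],
)

```text
t: 3.92
tool_pos: [0.573, 0.2136, 0.2525]
tool_rot: [0.475, 1.565, 0.249]
force: [0.3, 0.4, -2.9]
grip_width: 0.057
```

```bash
python3 - <<'E'
from h import *
np.set_printoptions(precision=4,suppress=True)
s,R=state();print(s["t"],s["tool_pos"],s["tool_rot"],s["force"],s["moment"],s["grip_width"],s["q"])
snap("wrist","w4");snap("scene","s4")
n=np.array([np.cos(PY),np.sin(PY)])
for back in (.06,.0):
    p=HOME+(.008-back)*n; print(p); move(s,R,[*p,.24],PY+np.pi/2)
E
```

```text
3.925 [0.573  0.2136 0.2525] [0.4754 1.5646 0.2491] [ 0.3073  0.3689 -2.8509] [-0.0274 -0.0006  0.0028] 0.05700837389625512 [ 0.2316  0.4934  1.2574  0.0001  1.3846 -1.113 ]
[ 0.6734 -0.2284]
shift cm [  1.25 -40.83  19.69] turn [-154.96    0.31    0.38]
shift cm [  1.25 -40.83  19.69] turn [25.04  0.27 -0.23]
[ 0.6261 -0.1915]
shift cm [  1.22 -38.29  14.25] turn [-154.96    0.31    0.38]
shift cm [  1.22 -38.29  14.25] turn [25.04  0.27 -0.23]
```

View pics/w4.png

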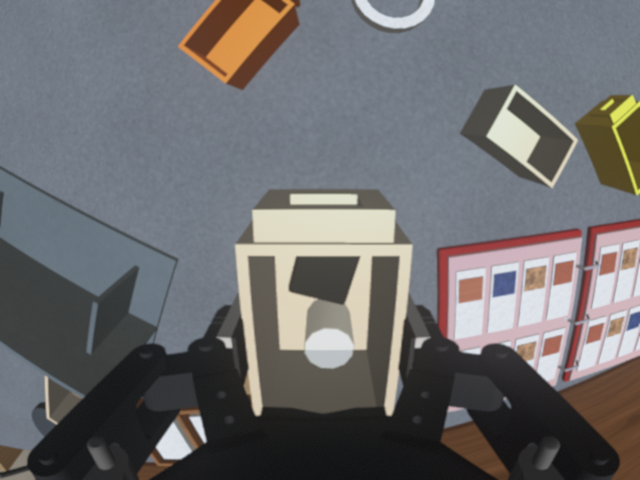

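Bin held, weight about 2.9 N, tube and case still inside. I'll measure how it sits in the hand from an enlarged crop.

```bash
python3 - <<'E'
import cv2
d=cv2.imread("pics/w4.png");cv2.imwrite("pics/w4c.png",cv2.resize(d[180:330,220:420],(800,600),interpolation=cv2.INTER_CUBIC))
E
```

```text
(no output)
```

View pics/w4c.png

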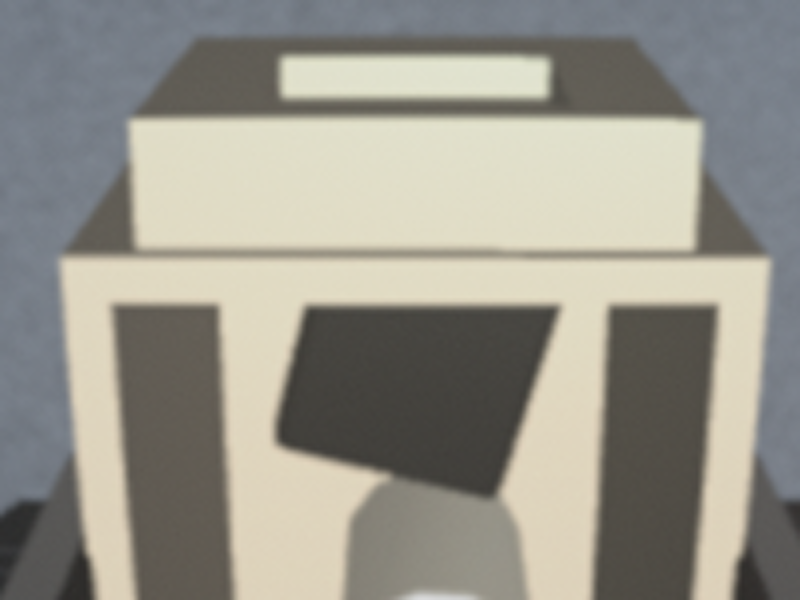

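```bash
cat >> h.py <<'E'
def pnp(c,obj,px):
    K,R,t=cal(c); u=cv2.fisheye.undistortPoints(np.array(px,float)[:,None],K,np.zeros(4))
    ok,rv,tv=cv2.solvePnP(np.array(obj,float),u,np.eye(3),None,flags=cv2.SOLVEPNP_SQPNP)
    rv,tv=cv2.solvePnPRefineLM(np.array(obj,float),u,np.eye(3),None,rv,tv)
    pr=cv2.projectPoints(np.array(obj,float),rv,tv,np.eye(3),None)[0]
    print("resid px",np.abs(pr-u).max()*K[0,0])
    Rb=cv2.Rodrigues(rv)[0]; return R.T@Rb, (R.T@(tv[:,0]-t))
OBJ=np.array([[45,-29,70],[45,29,70],[56,-23,68],[56,23,68],[56,-23,29.5],[56,23,29.5],[41,-25,70],[41,25,70]])/1000.
E
python3 - <<'E'
from h import *
np.set_printoptions(precision=4,suppress=True)
c=json.load(open("pics/w4.json"))
px=[(220+u/4-.4,180+v/4-.4) for u,v in [(60,257),(771,257),(129,119),(702,119),(197,38),(637,38),(110,304),(720,304)]]
Rb,tb=pnp(c,OBJ,px)
s,R=state()
print(Rb,tb); print("bin in tool axes\n",R.T@Rb, "origin",R.T@(tb-s["tool_pos"]))
np.savez("grasp.npz",R=R.T@Rb,t=R.T@(tb-s["tool_pos"]))
E
```

```text
resid px 25.314594245972227
[[-0.8762  0.2238  0.4269]
 [ 0.2018  0.9746 -0.0968]
 [-0.4377  0.0014 -0.8991]] [0.5522 0.2194 0.3295]
bin in tool axes
 [[ 0.4387 -0.0018  0.8986]
 [ 0.0002  1.      0.0019]
 [-0.8986 -0.0007  0.4387]] origin [-0.0809  0.0017 -0.0203]
```

```bash
python3 - <<'E'
from h import *
np.set_printoptions(precision=4,suppress=True)
c=json.load(open("pics/w4.json"))
px=[(220+u/4-.4,180+v/4-.4) for u,v in [(60,257),(771,257),(129,119),(702,119),(197,38),(637,38),(110,304),(720,304)]]
Rb,tb=pnp(c,OBJ*[1,-1,1],px)
s,R=state()
print(Rb,tb); print("bin in tool axes\n",R.T@Rb, "origin",R.T@(tb-s["tool_pos"]))
print("yaw",np.degrees(np.arctan2(Rb[1,0],Rb[0,0])),"tilt deg",np.degrees(np.arccos(Rb[2,2])),"lip",tb+Rb@[.0485,0,.064])
np.savez("grasp.npz",R=R.T@Rb,t=R.T@(tb-s["tool_pos"]))
E
```

```text
resid px 0.32590158555357424
[[-0.9751 -0.2216 -0.0079]
 [ 0.2216 -0.9751 -0.0079]
 [-0.0059 -0.0094  0.9999]] [0.5795 0.2139 0.201 ]
bin in tool axes
 [[ 0.007   0.0099 -0.9999]
 [-0.0028 -0.9999 -0.0099]
 [-1.      0.0029 -0.007 ]] origin [0.0475 0.0025 0.0077]
yaw 167.19384858227187 tilt deg 0.6372850227522864 lip [0.5317 0.2241 0.2647]
```

Pose fit residual is 0.3 px, the bin is upright within 0.6°, and its lip faces the robot side. Carrying it over, high, to 6 cm in front of the gap.

>>> apply_moves(
  series=[
    {"wx": 3, "wy": 0, "wz": 0, "dx": 0, "dy": -2, "dz": 1, "jaw": 1},
    {"wx": 8, "wy": 0, "wz": 0, "dx": 0, "dy": -6, "dz": 3, "jaw": 1},
    {"wx": 13, "wy": 0, "wz": 0, "dx": 0, "dy": -11, "dz": 5.5, "jaw": 1},
    {"wx": 18, "wy": 0, "wz": 0, "dx": 0, "dy": -16, "dz": 8, "jaw": 1},
    {"wx": 25, "wy": 0, "wz": 0, "dx": 0, "dy": -21, "dz": 10.5, "jaw": 1},
  ],
)

```text
t: 4.65
tool_pos: [0.6268, -0.0178, 0.2476]
tool_rot: [-2.525, 1.568, 3.09]
force: [-0.6, 0.4, -3.5]
grip_width: 0.0571
```

```bash
python3 - <<'E'
from h import *
np.set_printoptions(precision=4,suppress=True)
s,R=state();print(s["t"],s["tool_pos"],s["force"],s["q"])
n=np.array([np.cos(PY),np.sin(PY)])
p=HOME+(.008-.06)*n; print(p); move(s,R,[*p,.248],PY+np.pi/2)
E
```

```text
4.65 [ 0.6268 -0.0178  0.2476] [-0.6477  0.4381 -3.4879] [-0.1504  0.5318  1.2063 -0.0003  1.4062 -1.0527]
[ 0.6734 -0.2284]
shift cm [ -0.05 -13.65  16.71] turn [179.7    0.14   0.2 ]
shift cm [ -0.05 -13.65  16.71] turn [-0.3  -0.13  0.09]
```

>>> apply_moves(
  series=[
    {"wx": 0, "wy": 0, "wz": 0, "dx": 0, "dy": -3.5, "dz": 4.5, "jaw": 1},
    {"wx": 0, "wy": 0, "wz": 0, "dx": 0, "dy": -7, "dz": 9, "jaw": 1},
    {"wx": 0, "wy": 0, "wz": 0, "dx": 0, "dy": -11, "dz": 13.5, "jaw": 1},
    {"wx": 0, "wy": 0, "wz": 0, "dx": 0, "dy": -13.6, "dz": 16.7, "jaw": 1},
    {"wx": 0, "wy": 0, "wz": 0, "dx": 0, "dy": -13.6, "dz": 16.7, "jaw": 1},
  ],
)

```text
t: 5.28
tool_pos: [0.6739, -0.2298, 0.2461]
tool_rot: [-2.611, 1.567, 3.002]
force: [-0.4, 1.1, -3.3]
grip_width: 0.0575
```

>>> apply_moves(
  series=[
    {"wx": 0, "wy": 0, "wz": 0, "dx": 0, "dy": 0, "dz": 0, "jaw": 1},
    {"wx": 0, "wy": 0, "wz": 0, "dx": 0, "dy": 0, "dz": 0, "jaw": 1},
  ],
)

```text
t: 5.52
tool_pos: [0.675, -0.2237, 0.249]
tool_rot: [3.084, 1.57, 2.422]
force: [0.6, -0.1, -2.1]
grip_width: 0.0568
```

```bash
python3 - <<'E'
from h import *
np.set_printoptions(precision=4,suppress=True)
s,R=state();print(s["t"],s["tool_pos"],s["force"],s["q"],R)
snap("wrist","w5");s,R=state();print(s["tool_pos"])
np.savez("st5.npz",R=R,p=s["tool_pos"])
snap("scene","s5")
d=cv2.imread("pics/w5.png");cv2.imwrite("pics/w5c.png",cv2.resize(d[180:330,220:420],(800,600),interpolation=cv2.INTER_CUBIC))
E
```

```text
5.525 [ 0.675  -0.2237  0.249 ] [ 0.6    -0.1261 -2.0819] [-0.4278  0.7075  0.8886  0.0003  1.5464 -1.3368] [[-0.0008  0.6145  0.7889]
 [ 0.0007  0.7889 -0.6145]
 [-1.      0.0001 -0.001 ]]
[ 0.6752 -0.2236  0.2493]
```

View pics/w5.png

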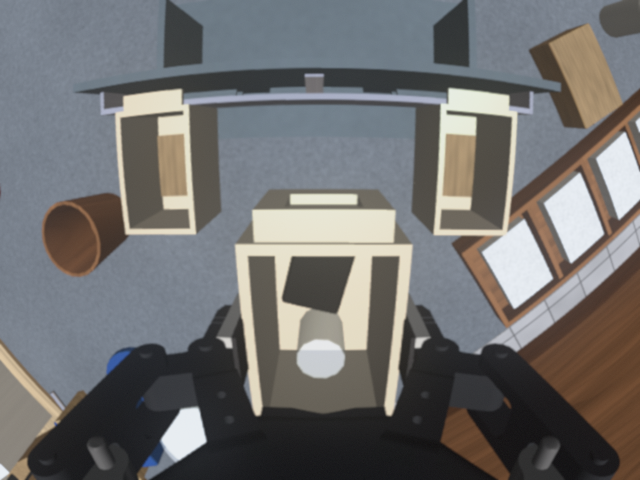

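View pics/w5c.png

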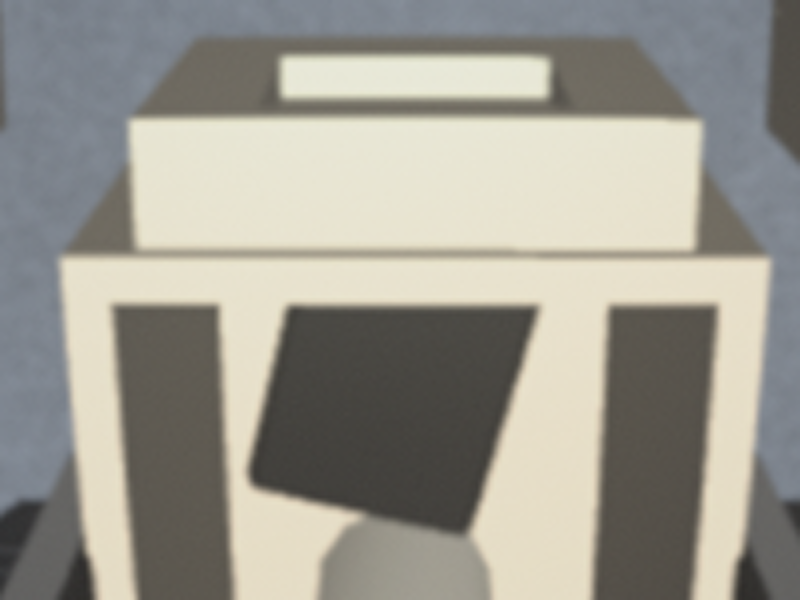

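The view shows both fixed bins, at columns 120–195 and 435–517, with the catch at (314,83). The held bin is unchanged in the hand. I'll enlarge the fixed bins to get their pose in the same camera.

```bash
python3 - <<'E'
import cv2
d=cv2.imread("pics/w5.png")
cv2.imwrite("pics/w5l.png",cv2.resize(d[80:245,90:240],None,fx=3.6,fy=3.6,interpolation=cv2.INTER_CUBIC))
cv2.imwrite("pics/w5r.png",cv2.resize(d[80:245,400:550],None,fx=3.6,fy=3.6,interpolation=cv2.INTER_CUBIC))
E
```

```text
(no output)
```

View pics/w5l.png

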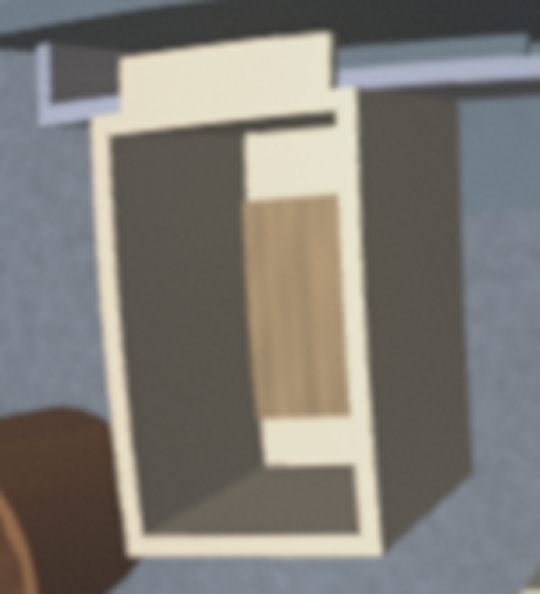

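View pics/w5r.png

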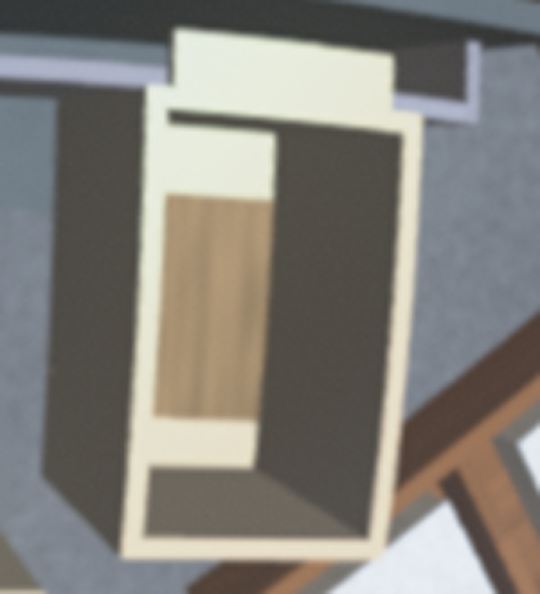

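```bash
python3 - <<'E'
from h import *
np.set_printoptions(precision=4,suppress=True)
c=json.load(open("pics/w5.json"))
q=np.array([[-45,29,70],[-45,-29,70],[45,29,70],[45,-29,70],[56,23,68],[56,-23,68]])/1000.
A=q+[0,.112,0];A=np.vstack([A,[-.045,.112-.029,0]]);B=np.vstack([q-[0,.112,0],[-.045,-.112+.029,0]])
pa=[(127,556),(383,556),(91,118),(357,88),(119,57),(333,32),(472,470)]
pb=[(120,559),(383,559),(146,86),(423,115),(173,28),(394,54),(42,475)]
px=[(90+u/3.6-.4,80+v/3.6-.4) for u,v in pa]+[(400+u/3.6-.4,80+v/3.6-.4) for u,v in pb]
Rh,th=pnp(c,np.vstack([A,B]),px)
print("home bin origin",th,"yaw",np.degrees(np.arctan2(Rh[1,0],Rh[0,0])),"tilt",Rh[:,2],"rail top z",th[2]+.064)
px=[(220+u/4-.4,180+v/4-.4) for u,v in [(60,257),(771,257),(129,119),(702,119),(197,38),(637,38),(110,304),(720,304)]]
Rb,tb=pnp(c,OBJ*[1,-1,1],px)
print("held",tb,"yaw",np.degrees(np.arctan2(Rb[1,0],Rb[0,0])),"tilt",Rb[:,2])
st=np.load("st5.npz");R,p=st["R"],st["p"]
print("held origin in tool",R.T@(tb-p))
n=np.array([Rh[0,0],Rh[1,0]]);n/=np.linalg.norm(n);m=np.array([-n[1],n[0]])
d=(th-tb)[:2];print("to go: panel x",d@n,"panel y",d@m,"z",th[2]-tb[2],"in tool",R.T@(th-tb))
np.savez("home.npz",th=th,n=n,Rh=Rh)
E
```

```text
resid px 1.3176884797738602
home bin origin [ 0.6324 -0.1971  0.07  ] yaw 141.95646623908 tilt [ 0.0005 -0.0016  1.    ] rail top z 0.1340129288778096
resid px 0.32590158555357424
held [ 0.6803 -0.2259  0.1974] yaw 142.24482935525427 tilt [-0.0036 -0.0063  1.    ]
held origin in tool [0.0519 0.0013 0.0055]
to go: panel x 0.05547043102340977 panel y 0.006842823242589866 z -0.1273990498733403 in tool [ 0.1274 -0.0067 -0.0554]
```

Both views agree on the home spot (0.632, −0.197). The estimated rail top is about 134–136 mm, to be felt. I'll align laterally and lower so the hook foot is at about 155 mm, then approach to about 10 mm.

>>> apply_moves(
  series=[
    {"wx": 0, "wy": 0, "wz": 0, "dx": 2, "dy": -0.7, "dz": -0.5, "jaw": 1},
    {"wx": 0, "wy": 0, "wz": 0, "dx": 5, "dy": -0.7, "dz": -1.5, "jaw": 1},
    {"wx": 0, "wy": 0, "wz": 0, "dx": 7.2, "dy": -0.7, "dz": -3, "jaw": 1},
    {"wx": 0, "wy": 0, "wz": 0, "dx": 7.2, "dy": -0.7, "dz": -4.5, "jaw": 1},
    {"wx": 0, "wy": 0, "wz": 0, "dx": 7.2, "dy": -0.7, "dz": -4.5, "jaw": 1},
  ],
)

```text
t: 6.25
tool_pos: [0.6352, -0.2014, 0.1778]
tool_rot: [1.348, 1.571, 0.687]
force: [-0.2, -0.5, -2.2]
grip_width: 0.0567
```

>>> apply_moves(
  series=[
    {"wx": 0, "wy": 0, "wz": 0, "dx": 0, "dy": 0, "dz": 0, "jaw": 1},
    {"wx": 0, "wy": 0, "wz": 0, "dx": 0, "dy": 0, "dz": 0, "jaw": 1},
    {"wx": 0, "wy": 0, "wz": 0, "dx": 0, "dy": 0, "dz": 0, "jaw": 1},
  ],
)

```text
t: 6.62
tool_pos: [0.6357, -0.2029, 0.1773]
tool_rot: [0.403, 1.57, -0.26]
force: [0.4, -0.3, -3.3]
grip_width: 0.0566
```

```bash
cat >> h.py <<'E'
BT=np.array([.0519,.0013,.0055])
def rep(show=True):
    s,R=state();H=np.load("home.npz");n=np.array([*H["n"],0]);m=np.array([-n[1],n[0],0])
    b=s["tool_pos"]+R@BT; d=b-H["th"]
    print("t",round(s["t"],2),"bin rel home: x %.1f y %.1f z(under) %.1f mm"%(d@n*1e3,d@m*1e3,b[2]*1e3),"force panel x %.2f y %.2f z %.2f"%(s["force"]@n,s["force"]@m,s["force"][2]),"mom",np.round(s["moment"],2),"tool x",np.round(R[:,0],4),"w",round(s["grip_width"],4))
E
python3 - <<'E'
from h import *
rep();snap("wrist","w6");rep()
E
```

```text
t 6.62 bin rel home: x -11.7 y 1.2 z(under) 125.4 mm force panel x -0.54 y -0.00 z -3.31 mom [-0.06  0.05  0.06] tool x [ 4.e-04 -1.e-04 -1.e+00] w 0.0566
t 6.67 bin rel home: x -11.6 y 1.2 z(under) 125.4 mm force panel x 0.53 y 0.76 z -2.54 mom [-0.02 -0.   -0.02] tool x [ 2.e-04 -0.e+00 -1.e+00] w 0.0571
```

View pics/w6.png

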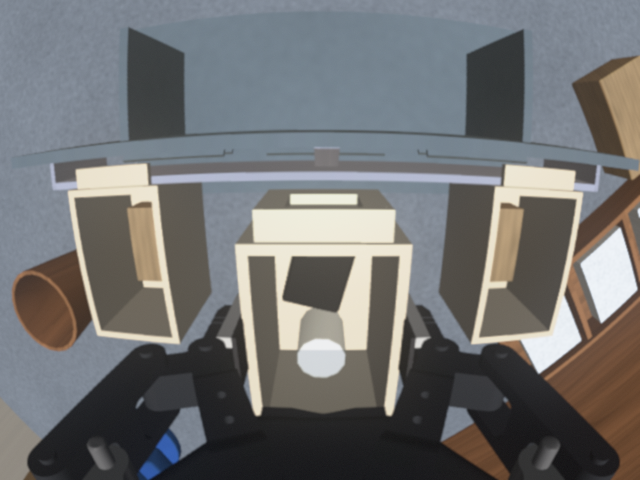

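Still clear of the rail and centred: catch at column 326, bin middle at about 323. Now creeping towards the rail and reading the force.

>>> apply_moves(
  series=[
    {"wx": 0, "wy": 0, "wz": 0, "dx": 0, "dy": 0.1, "dz": -0.3, "jaw": 1},
    {"wx": 0, "wy": 0, "wz": 0, "dx": 0, "dy": 0.1, "dz": -0.5, "jaw": 1},
    {"wx": 0, "wy": 0, "wz": 0, "dx": 0, "dy": 0.1, "dz": -0.7, "jaw": 1},
    {"wx": 0, "wy": 0, "wz": 0, "dx": 0, "dy": 0.1, "dz": -0.8, "jaw": 1},
    {"wx": 0, "wy": 0, "wz": 0, "dx": 0, "dy": 0.1, "dz": -0.8, "jaw": 1},
  ],
)

```text
t: 7.3
tool_pos: [0.6297, -0.1969, 0.1774]
tool_rot: [0.791, 1.571, 0.128]
force: [0.1, -1.0, -2.6]
grip_width: 0.0572
```

```bash
python3 -c "
from h import *
rep()"
```

```text
t 7.3 bin rel home: x -3.3 y 0.2 z(under) 125.5 mm force panel x -0.69 y 0.79 z -2.56 mom [ 0.02  0.01 -0.  ] tool x [ 1.e-04  0.e+00 -1.e+00] w 0.0572
```

>>> apply_moves(
  series=[
    {"wx": 0, "wy": 0, "wz": 0, "dx": 0, "dy": 0, "dz": -0.1, "jaw": 1},
    {"wx": 0, "wy": 0, "wz": 0, "dx": 0, "dy": 0, "dz": -0.15, "jaw": 1},
  ],
)

```text
t: 7.55
tool_pos: [0.6285, -0.196, 0.1773]
tool_rot: [2.496, 1.571, 1.833]
force: [0.1, 0.1, -3.6]
grip_width: 0.057
```

```bash
python3 -c "
from h import *
rep()"
```

```text
t 7.55 bin rel home: x -1.7 y 0.2 z(under) 125.4 mm force panel x -0.01 y -0.16 z -3.61 mom [ 0.01  0.04 -0.03] tool x [-0.e+00  1.e-04 -1.e+00] w 0.057
```

>>> apply_moves(
  series=[
    {"wx": 0, "wy": 0, "wz": 0, "dx": 0, "dy": 0, "dz": -0.1, "jaw": 1},
    {"wx": 0, "wy": 0, "wz": 0, "dx": 0, "dy": 0, "dz": -0.1, "jaw": 1},
  ],
)

```text
t: 7.8
tool_pos: [0.6277, -0.1953, 0.1773]
tool_rot: [2.029, 1.571, 1.367]
force: [-1.0, 0.2, -2.9]
grip_width: 0.0575
```

```bash
python3 -c "
from h import *
rep()"
```

```text
t 7.8 bin rel home: x -0.7 y 0.2 z(under) 125.4 mm force panel x 0.92 y 0.44 z -2.93 mom [0.01 0.03 0.  ] tool x [ 0.e+00  1.e-04 -1.e+00] w 0.0575
```

>>> apply_moves(
  series=[
    {"wx": 0, "wy": 0, "wz": 0, "dx": 0, "dy": 0, "dz": -0.1, "jaw": 1},
    {"wx": 0, "wy": 0, "wz": 0, "dx": 0, "dy": 0, "dz": -0.1, "jaw": 1},
  ],
)

```text
t: 8.05
tool_pos: [0.6271, -0.1949, 0.1774]
tool_rot: [0.301, 1.57, -0.362]
force: [0.8, -0.3, -2.2]
grip_width: 0.0571
```

```bash
python3 -c "
from h import *
rep()"
```

```text
t 8.05 bin rel home: x 0.0 y 0.2 z(under) 125.5 mm force panel x -0.77 y -0.27 z -2.16 mom [-0.11 -0.14 -0.1 ] tool x [ 5.e-04 -2.e-04 -1.e+00] w 0.0571
```

>>> apply_moves(
  series=[
    {"wx": 0, "wy": 0, "wz": 0, "dx": 0, "dy": 0, "dz": -0.1, "jaw": 1},
    {"wx": 0, "wy": 0, "wz": 0, "dx": 0, "dy": 0, "dz": -0.1, "jaw": 1},
  ],
)

```text
t: 8.3
tool_pos: [0.6269, -0.1947, 0.1776]
tool_rot: [0.156, 1.568, -0.507]
force: [4.3, -3.1, -3.8]
grip_width: 0.0571
```

```bash
python3 -c "
from h import *
rep()"
```

```text
t 8.3 bin rel home: x 0.2 y 0.2 z(under) 125.7 mm force panel x -5.31 y -0.22 z -3.83 mom [-0.57 -0.8   0.01] tool x [ 0.0021 -0.0012 -1.    ] w 0.0571
```

Contact felt at x ≈ 0, which matches the camera estimate. Backing off to mid-slot, then lowering gently.

>>> apply_moves(
  series=[
    {"wx": 0, "wy": 0, "wz": 0, "dx": 0, "dy": 0, "dz": 0.22, "jaw": 1},
    {"wx": 0, "wy": 0, "wz": 0, "dx": 0, "dy": 0, "dz": 0.22, "jaw": 1},
    {"wx": 0, "wy": 0, "wz": 0, "dx": 0.5, "dy": 0, "dz": 0.22, "jaw": 1},
    {"wx": 0, "wy": 0, "wz": 0, "dx": 1.0, "dy": 0, "dz": 0.22, "jaw": 1},
    {"wx": 0, "wy": 0, "wz": 0, "dx": 1.2, "dy": 0, "dz": 0.22, "jaw": 1},
  ],
)

```text
t: 8.93
tool_pos: [0.6276, -0.1953, 0.1645]
tool_rot: [-2.987, 1.569, 2.634]
force: [0.6, 0.5, -3.7]
grip_width: 0.0569
```

```bash
python3 -c "
from h import *
rep()"
```

```text
t 8.93 bin rel home: x -0.5 y 0.2 z(under) 112.6 mm force panel x -0.19 y -0.80 z -3.65 mom [ 0.02  0.04 -0.  ] tool x [-1.2e-03  7.0e-04 -1.0e+00] w 0.0569
```

>>> apply_moves(
  series=[
    {"wx": 0, "wy": 0, "wz": 0, "dx": 0.3, "dy": 0, "dz": 0, "jaw": 1},
    {"wx": 0, "wy": 0, "wz": 0, "dx": 0.6, "dy": 0, "dz": 0, "jaw": 1},
    {"wx": 0, "wy": 0, "wz": 0, "dx": 0.6, "dy": 0, "dz": 0, "jaw": 1},
  ],
)

```text
t: 9.3
tool_pos: [0.6278, -0.1954, 0.159]
tool_rot: [-3.062, 1.57, 2.558]
force: [0.1, -0.2, -3.0]
grip_width: 0.0568
```

```bash
python3 -c "
from h import *
rep()"
```

```text
t 9.3 bin rel home: x -0.8 y 0.2 z(under) 107.0 mm force panel x -0.23 y 0.08 z -3.00 mom [ 0.   -0.02 -0.01] tool x [-5.e-04  3.e-04 -1.e+00] w 0.0568
```

>>> apply_moves(
  series=[
    {"wx": 0, "wy": 0, "wz": 0, "dx": 0.1, "dy": 0, "dz": 0.06, "jaw": 1},
    {"wx": 0, "wy": 0, "wz": 0, "dx": 0.3, "dy": 0, "dz": 0.06, "jaw": 1},
    {"wx": 0, "wy": 0, "wz": 0, "dx": 0.3, "dy": 0, "dz": 0.06, "jaw": 1},
  ],
)

```text
t: 9.68
tool_pos: [0.6283, -0.1958, 0.1561]
tool_rot: [3.057, 1.57, 2.395]
force: [0.3, -0.2, -2.8]
grip_width: 0.057
```

```bash
python3 -c "
from h import *
rep()"
```

```text
t 9.68 bin rel home: x -1.5 y 0.2 z(under) 104.2 mm force panel x -0.36 y -0.08 z -2.81 mom [ 0.06 -0.02  0.04] tool x [-3.e-04  3.e-04 -1.e+00] w 0.057
```

>>> apply_moves(
  series=[
    {"wx": 0, "wy": 0, "wz": 0, "dx": 0.15, "dy": 0, "dz": 0, "jaw": 1},
    {"wx": 0, "wy": 0, "wz": 0, "dx": 0.3, "dy": 0, "dz": 0, "jaw": 1},
    {"wx": 0, "wy": 0, "wz": 0, "dx": 0.3, "dy": 0, "dz": 0, "jaw": 1},
  ],
)

```text
t: 10.05
tool_pos: [0.6283, -0.1958, 0.1531]
tool_rot: [3.135, 1.57, 2.473]
force: [-0.2, 0.6, -2.5]
grip_width: 0.0568
```

```bash
python3 -c "
from h import *
rep()"
```

```text
t 10.05 bin rel home: x -1.5 y 0.2 z(under) 101.2 mm force panel x 0.51 y -0.32 z -2.51 mom [ 0.04  0.04 -0.07] tool x [-3.e-04  2.e-04 -1.e+00] w 0.0568
```

>>> apply_moves(
  series=[
    {"wx": 0, "wy": 0, "wz": 0, "dx": 0.15, "dy": 0, "dz": 0, "jaw": 1},
    {"wx": 0, "wy": 0, "wz": 0, "dx": 0.3, "dy": 0, "dz": 0, "jaw": 1},
    {"wx": 0, "wy": 0, "wz": 0, "dx": 0.3, "dy": 0, "dz": 0, "jaw": 1},
  ],
)

```text
t: 10.42
tool_pos: [0.6283, -0.1959, 0.1501]
tool_rot: [-3.058, 1.57, 2.563]
force: [0.4, -0.8, -2.6]
grip_width: 0.057
```

```bash
python3 -c "
from h import *
rep()"
```

```text
t 10.43 bin rel home: x -1.5 y 0.2 z(under) 98.1 mm force panel x -0.87 y 0.40 z -2.56 mom [ 0.03  0.03 -0.  ] tool x [-3.e-04  2.e-04 -1.e+00] w 0.057
```

The hook foot is now below 130 mm with no contact, so it's in the channel. The catch is next.

>>> apply_moves(
  series=[
    {"wx": 0, "wy": 0, "wz": 0, "dx": 0.1, "dy": 0, "dz": 0, "jaw": 1},
    {"wx": 0, "wy": 0, "wz": 0, "dx": 0.2, "dy": 0, "dz": 0, "jaw": 1},
    {"wx": 0, "wy": 0, "wz": 0, "dx": 0.3, "dy": 0, "dz": 0, "jaw": 1},
  ],
)

```text
t: 10.8
tool_pos: [0.6284, -0.1959, 0.1472]
tool_rot: [1.731, 1.571, 1.068]
force: [0.4, -0.1, -2.2]
grip_width: 0.0567
```

```bash
python3 -c "
from h import *
rep()"
```

```text
t 10.8 bin rel home: x -1.6 y 0.2 z(under) 95.3 mm force panel x -0.40 y -0.17 z -2.15 mom [-0.01  0.07 -0.01] tool x [ 1.e-04  1.e-04 -1.e+00] w 0.0567
```

>>> apply_moves(
  series=[
    {"wx": 0, "wy": 0, "wz": 0, "dx": 0.1, "dy": 0, "dz": 0, "jaw": 1},
    {"wx": 0, "wy": 0, "wz": 0, "dx": 0.2, "dy": 0, "dz": 0, "jaw": 1},
  ],
)

```text
t: 11.05
tool_pos: [0.6286, -0.196, 0.1455]
tool_rot: [0.308, 1.57, -0.355]
force: [0.2, -0.3, -1.6]
grip_width: 0.057
```

```bash
python3 -c "
from h import *
rep()"
```

```text
t 11.05 bin rel home: x -1.9 y 0.2 z(under) 93.6 mm force panel x -0.35 y 0.06 z -1.63 mom [-0.07 -0.06  0.06] tool x [ 7.e-04 -3.e-04 -1.e+00] w 0.057
```

>>> apply_moves(
  series=[
    {"wx": 0, "wy": 0, "wz": 0, "dx": 0.1, "dy": 0, "dz": 0, "jaw": 1},
    {"wx": 0, "wy": 0, "wz": 0, "dx": 0.2, "dy": 0, "dz": 0, "jaw": 1},
  ],
)

```text
t: 11.3
tool_pos: [0.6291, -0.1963, 0.144]
tool_rot: [0.214, 1.568, -0.448]
force: [3.0, -2.0, 1.5]
grip_width: 0.0568
```

```bash
python3 -c "
from h import *
rep()"
```

```text
t 11.3 bin rel home: x -2.5 y 0.1 z(under) 92.1 mm force panel x -3.55 y -0.28 z 1.48 mom [-0.2  -0.21  0.  ] tool x [ 0.0021 -0.001  -1.    ] w 0.0568
```

The catch has been met at underside ≈ 94 mm (home at about 70). Pressing on in small steps.

>>> apply_moves(
  series=[
    {"wx": 0, "wy": 0, "wz": 0, "dx": 0.1, "dy": 0, "dz": 0, "jaw": 1},
    {"wx": 0, "wy": 0, "wz": 0, "dx": 0.1, "dy": 0, "dz": 0, "jaw": 1},
  ],
)

```text
t: 11.55
tool_pos: [0.629, -0.1962, 0.1428]
tool_rot: [0.26, 1.569, -0.402]
force: [2.5, -2.1, 1.4]
grip_width: 0.057
```

```bash
python3 -c "
from h import *
rep()"
```

```text
t 11.55 bin rel home: x -2.3 y 0.1 z(under) 90.9 mm force panel x -3.27 y 0.10 z 1.38 mom [-0.28 -0.37 -0.09] tool x [ 1.7e-03 -7.0e-04 -1.0e+00] w 0.057
```

>>> apply_moves(
  series=[
    {"wx": 0, "wy": 0, "wz": 0, "dx": 0.1, "dy": 0, "dz": 0, "jaw": 1},
    {"wx": 0, "wy": 0, "wz": 0, "dx": 0.1, "dy": 0, "dz": 0, "jaw": 1},
  ],
)

```text
t: 11.8
tool_pos: [0.6287, -0.196, 0.1414]
tool_rot: [0.292, 1.57, -0.371]
force: [3.2, -3.1, 1.4]
grip_width: 0.0568
```

```bash
python3 -c "
from h import *
rep()"
```

```text
t 11.8 bin rel home: x -1.9 y 0.1 z(under) 89.5 mm force panel x -4.41 y 0.46 z 1.39 mom [-0.28 -0.46 -0.02] tool x [ 8.e-04 -3.e-04 -1.e+00] w 0.0568
```

>>> apply_moves(
  series=[
    {"wx": 0, "wy": 0, "wz": 0, "dx": 0.1, "dy": 0, "dz": 0, "jaw": 1},
    {"wx": 0, "wy": 0, "wz": 0, "dx": 0.1, "dy": 0, "dz": 0, "jaw": 1},
  ],
)

```text
t: 12.05
tool_pos: [0.6285, -0.196, 0.1402]
tool_rot: [0.322, 1.57, -0.34]
force: [3.9, -2.5, 2.8]
grip_width: 0.0573
```

```bash
python3 -c "
from h import *
rep()"
```

```text
t 12.05 bin rel home: x -1.8 y 0.2 z(under) 88.4 mm force panel x -4.64 y -0.40 z 2.82 mom [-0.35 -0.5   0.02] tool x [ 4.e-04 -1.e-04 -1.e+00] w 0.0573
```

>>> apply_moves(
  series=[
    {"wx": 0, "wy": 0, "wz": 0, "dx": 0.1, "dy": 0, "dz": 0, "jaw": 1},
    {"wx": 0, "wy": 0, "wz": 0, "dx": 0.2, "dy": 0, "dz": 0, "jaw": 1},
    {"wx": 0, "wy": 0, "wz": 0, "dx": 0.3, "dy": 0, "dz": 0, "jaw": 1},
  ],
)

```text
t: 12.42
tool_pos: [0.6284, -0.1959, 0.1372]
tool_rot: [0.15, 1.571, -0.513]
force: [4.0, -2.6, 2.1]
grip_width: 0.0571
```

```bash
python3 -c "
from h import *
rep()"
```

```text
t 12.43 bin rel home: x -1.6 y 0.2 z(under) 85.3 mm force panel x -4.74 y -0.39 z 2.12 mom [-0.33 -0.45  0.03] tool x [ 1.e-04 -0.e+00 -1.e+00] w 0.0571
```

>>> apply_moves(
  series=[
    {"wx": 0, "wy": 0, "wz": 0, "dx": 0.1, "dy": 0, "dz": 0, "jaw": 1},
    {"wx": 0, "wy": 0, "wz": 0, "dx": 0.2, "dy": 0, "dz": 0, "jaw": 1},
    {"wx": 0, "wy": 0, "wz": 0, "dx": 0.3, "dy": 0, "dz": 0, "jaw": 1},
  ],
)

```text
t: 12.8
tool_pos: [0.6284, -0.1959, 0.1338]
tool_rot: [-2.663, 1.571, 2.958]
force: [4.2, -2.8, 0.4]
grip_width: 0.057
```

```bash
python3 -c "
from h import *
rep()"
```

```text
t 12.8 bin rel home: x -1.6 y 0.3 z(under) 81.9 mm force panel x -5.06 y -0.34 z 0.37 mom [-0.49 -0.58  0.03] tool x [-2.e-04  0.e+00 -1.e+00] w 0.057
```

>>> apply_moves(
  series=[
    {"wx": 0, "wy": 0, "wz": 0, "dx": 0.1, "dy": 0, "dz": 0, "jaw": 1},
    {"wx": 0, "wy": 0, "wz": 0, "dx": 0.2, "dy": 0, "dz": 0, "jaw": 1},
    {"wx": 0, "wy": 0, "wz": 0, "dx": 0.3, "dy": 0, "dz": 0, "jaw": 1},
  ],
)

```text
t: 13.18
tool_pos: [0.6284, -0.1959, 0.1308]
tool_rot: [-2.826, 1.571, 2.794]
force: [4.5, -2.6, -0.8]
grip_width: 0.0574
```

```bash
python3 -c "
from h import *
rep()"
```

```text
t 13.18 bin rel home: x -1.6 y 0.3 z(under) 78.9 mm force panel x -5.17 y -0.74 z -0.80 mom [-0.41 -0.55  0.02] tool x [-3.e-04  1.e-04 -1.e+00] w 0.0574
```

>>> apply_moves(
  series=[
    {"wx": 0, "wy": 0, "wz": 0, "dx": 0.1, "dy": 0, "dz": 0, "jaw": 1},
    {"wx": 0, "wy": 0, "wz": 0, "dx": 0.2, "dy": 0, "dz": 0, "jaw": 1},
    {"wx": 0, "wy": 0, "wz": 0, "dx": 0.3, "dy": 0, "dz": 0, "jaw": 1},
  ],
)

```text
t: 13.55
tool_pos: [0.6284, -0.1959, 0.1278]
tool_rot: [-2.826, 1.571, 2.795]
force: [3.8, -3.5, 0.6]
grip_width: 0.0573
```

```bash
python3 -c "
from h import *
rep()"
```

```text
t 13.55 bin rel home: x -1.6 y 0.3 z(under) 75.9 mm force panel x -5.10 y 0.39 z 0.65 mom [-0.43 -0.59 -0.02] tool x [-3.e-04  1.e-04 -1.e+00] w 0.0573
```

>>> apply_moves(
  series=[
    {"wx": 0, "wy": 0, "wz": 0, "dx": 0.1, "dy": 0, "dz": 0, "jaw": 1},
    {"wx": 0, "wy": 0, "wz": 0, "dx": 0.2, "dy": 0, "dz": 0, "jaw": 1},
  ],
)

```text
t: 13.8
tool_pos: [0.6284, -0.1959, 0.1258]
tool_rot: [-2.904, 1.57, 2.717]
force: [4.3, -4.1, 0.3]
grip_width: 0.057
```

```bash
python3 -c "
from h import *
rep()"
```

```text
t 13.8 bin rel home: x -1.6 y 0.3 z(under) 73.9 mm force panel x -5.91 y 0.58 z 0.30 mom [-0.48 -0.62  0.03] tool x [-3.e-04  1.e-04 -1.e+00] w 0.057
```

>>> apply_moves(
  series=[
    {"wx": 0, "wy": 0, "wz": 0, "dx": 0.1, "dy": 0, "dz": 0, "jaw": 1},
    {"wx": 0, "wy": 0, "wz": 0, "dx": 0.1, "dy": 0, "dz": 0, "jaw": 1},
  ],
)

```text
t: 14.05
tool_pos: [0.6283, -0.1959, 0.1246]
tool_rot: [-2.885, 1.57, 2.735]
force: [4.3, -3.9, -1.2]
grip_width: 0.0571
```

```bash
python3 -c "
from h import *
rep()"
```

```text
t 14.05 bin rel home: x -1.5 y 0.3 z(under) 72.7 mm force panel x -5.84 y 0.41 z -1.16 mom [-0.5  -0.7   0.02] tool x [-5.e-04  2.e-04 -1.e+00] w 0.0571
```

Catch still pressed: horizontal force is about −5.8 N, and it should vanish at the snap. 1 mm steps now.

>>> apply_moves(
  series=[
    {"wx": 0, "wy": 0, "wz": 0, "dx": 0.1, "dy": 0, "dz": 0, "jaw": 1},
    {"wx": 0, "wy": 0, "wz": 0, "dx": 0.1, "dy": 0, "dz": 0, "jaw": 1},
  ],
)

```text
t: 14.3
tool_pos: [0.6272, -0.1951, 0.1228]
tool_rot: [-2.964, 1.567, 2.656]
force: [0.6, -0.2, -3.7]
grip_width: 0.0569
```

```bash
python3 -c "
from h import *
rep()"
```

```text
t 14.3 bin rel home: x 0.0 y 0.4 z(under) 70.9 mm force panel x -0.59 y -0.22 z -3.70 mom [-0.09 -0.15 -0.02] tool x [-0.0036  0.0019 -1.    ] w 0.0569
```

>>> apply_moves(
  series=[
    {"wx": 0, "wy": 0, "wz": 0, "dx": 0.1, "dy": 0, "dz": 0, "jaw": 1},
    {"wx": 0, "wy": 0, "wz": 0, "dx": 0.1, "dy": 0, "dz": 0, "jaw": 1},
  ],
)

```text
t: 14.55
tool_pos: [0.6278, -0.1954, 0.1226]
tool_rot: [-2.997, 1.569, 2.623]
force: [-0.3, 0.0, -1.9]
grip_width: 0.0567
```

```bash
python3 -c "
from h import *
rep()"
```

```text
t 14.55 bin rel home: x -0.7 y 0.2 z(under) 70.7 mm force panel x 0.28 y 0.19 z -1.92 mom [ 0.03 -0.    0.02] tool x [-0.0019  0.0011 -1.    ] w 0.0567
```

Snapped: the horizontal force is gone. Now down to the flange stop.

>>> apply_moves(
  series=[
    {"wx": 0, "wy": 0, "wz": 0, "dx": 0.05, "dy": 0, "dz": 0, "jaw": 1},
    {"wx": 0, "wy": 0, "wz": 0, "dx": 0.1, "dy": 0, "dz": 0, "jaw": 1},
  ],
)

```text
t: 14.8
tool_pos: [0.6283, -0.1958, 0.1222]
tool_rot: [2.917, 1.571, 2.254]
force: [-0.1, 0.2, -2.3]
grip_width: 0.0567
```

```bash
python3 -c "
from h import *
rep()"
```

```text
t 14.8 bin rel home: x -1.5 y 0.2 z(under) 70.3 mm force panel x 0.25 y -0.09 z -2.28 mom [ 0.04  0.03 -0.03] tool x [-2.e-04  2.e-04 -1.e+00] w 0.0567
```

>>> apply_moves(
  series=[
    {"wx": 0, "wy": 0, "wz": 0, "dx": 0.05, "dy": 0, "dz": 0, "jaw": 1},
    {"wx": 0, "wy": 0, "wz": 0, "dx": 0.05, "dy": 0, "dz": 0, "jaw": 1},
  ],
)

```text
t: 15.05
tool_pos: [0.6284, -0.1958, 0.1219]
tool_rot: [1.266, 1.571, 0.603]
force: [-1.1, -0.3, -1.3]
grip_width: 0.057
```

```bash
python3 -c "
from h import *
rep()"
```

```text
t 15.05 bin rel home: x -1.6 y 0.1 z(under) 70.0 mm force panel x 0.66 y 0.93 z -1.33 mom [0.11 0.1  0.01] tool x [ 1.e-04  1.e-04 -1.e+00] w 0.057
```

>>> apply_moves(
  series=[
    {"wx": 0, "wy": 0, "wz": 0, "dx": 0.1, "dy": 0, "dz": 0, "jaw": 1},
    {"wx": 0, "wy": 0, "wz": 0, "dx": 0.1, "dy": 0, "dz": 0, "jaw": 1},
  ],
)

```text
t: 15.3
tool_pos: [0.6284, -0.1959, 0.1217]
tool_rot: [0.512, 1.57, -0.15]
force: [-3.3, 0.5, 4.2]
grip_width: 0.0569
```

```bash
python3 -c "
from h import *
rep()"
```

```text
t 15.3 bin rel home: x -1.6 y 0.1 z(under) 69.8 mm force panel x 2.91 y 1.66 z 4.20 mom [0.33 0.64 0.03] tool x [ 6.e-04 -1.e-04 -1.e+00] w 0.0569
```

>>> apply_moves(
  series=[
    {"wx": 0, "wy": 0, "wz": 0, "dx": 0.1, "dy": 0, "dz": 0, "jaw": 1},
    {"wx": 0, "wy": 0, "wz": 0, "dx": 0.1, "dy": 0, "dz": 0, "jaw": 1},
  ],
)

```text
t: 15.55
tool_pos: [0.6285, -0.1959, 0.1216]
tool_rot: [0.374, 1.57, -0.289]
force: [-5.6, 2.4, 9.4]
grip_width: 0.0569
```

```bash
python3 -c "
from h import *
rep();snap('wrist','w7')"
```

```text
t 15.55 bin rel home: x -1.7 y 0.1 z(under) 69.7 mm force panel x 5.88 y 1.61 z 9.44 mom [0.62 1.03 0.07] tool x [ 1.e-03 -3.e-04 -1.e+00] w 0.0569
```

View pics/w7.png

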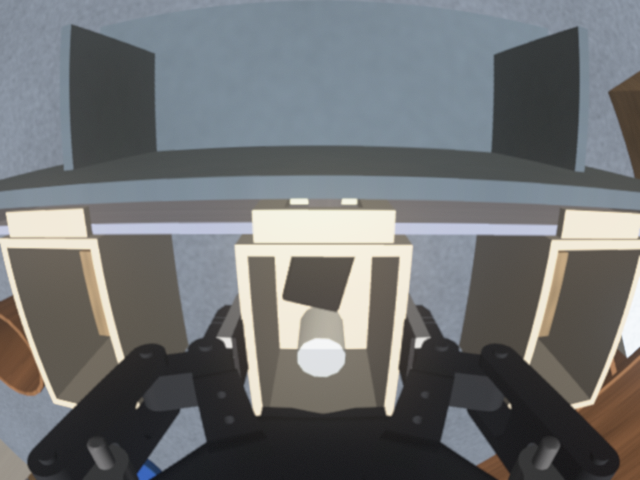

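Hard stop reached (about 12 N in all) and the flange is level with the neighbours' flanges. I'll take the preload off and open.

>>> apply_moves(
  series=[
    {"wx": 0, "wy": 0, "wz": 0, "dx": -0.18, "dy": 0, "dz": 0, "jaw": 1},
    {"wx": 0, "wy": 0, "wz": 0, "dx": -0.18, "dy": 0, "dz": 0, "jaw": 1},
  ],
)

```text
t: 15.85
tool_pos: [0.6286, -0.196, 0.1218]
tool_rot: [0.44, 1.57, -0.222]
force: [-0.7, 1.0, 3.1]
grip_width: 0.0571
```

```bash
python3 -c "
from h import *
rep()"
```

```text
t 15.85 bin rel home: x -1.8 y 0.1 z(under) 69.9 mm force panel x 1.12 y -0.34 z 3.06 mom [0.22 0.27 0.01] tool x [ 6.e-04 -1.e-04 -1.e+00] w 0.0571
```

>>> apply_moves(
  series=[
    {"wx": 0, "wy": 0, "wz": 0, "dx": -0.04, "dy": 0, "dz": 0, "jaw": 0.3},
    {"wx": 0, "wy": 0, "wz": 0, "dx": -0.04, "dy": 0, "dz": 0, "jaw": -0.2},
    {"wx": 0, "wy": 0, "wz": 0, "dx": -0.04, "dy": 0, "dz": 0, "jaw": -0.7},
    {"wx": 0, "wy": 0, "wz": 0, "dx": -0.04, "dy": 0, "dz": 0, "jaw": -1},
    {"wx": 0, "wy": 0, "wz": 0, "dx": -0.04, "dy": 0, "dz": 0, "jaw": -1},
  ],
)

```text
t: 16.48
tool_pos: [0.6284, -0.1959, 0.1219]
tool_rot: [1.383, 1.571, 0.721]
force: [-0.1, 0.1, -0.1]
grip_width: 0.0856
```

```bash
python3 -c "
from h import *
rep();snap('wrist','w8')"
```

```text
t 16.48 bin rel home: x -1.6 y 0.2 z(under) 70.0 mm force panel x 0.18 y -0.04 z -0.08 mom [-0.04  0.04 -0.01] tool x [ 1.e-04  1.e-04 -1.e+00] w 0.0856
```

View pics/w8.png

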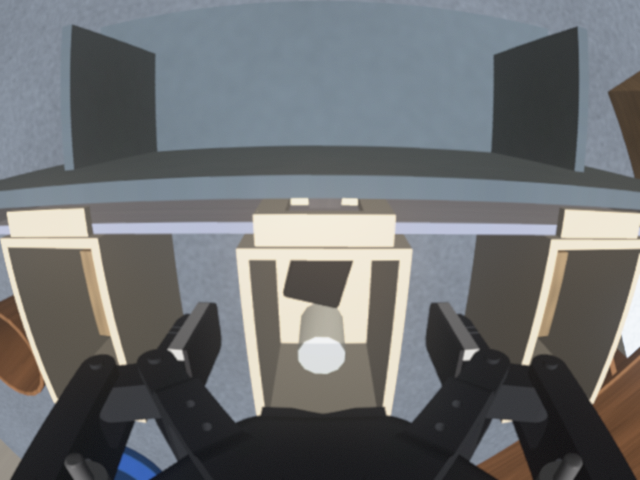

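Released: both pads stand clear of the side walls and the bin stays hung. Retreating straight up.

>>> apply_moves(
  series=[
    {"wx": 0, "wy": 0, "wz": 0, "dx": -1, "dy": 0, "dz": 0, "jaw": -1},
    {"wx": 0, "wy": 0, "wz": 0, "dx": -4, "dy": 0, "dz": 0, "jaw": -1},
    {"wx": 0, "wy": 0, "wz": 0, "dx": -8, "dy": 0, "dz": 1, "jaw": -1},
    {"wx": 0, "wy": 0, "wz": 0, "dx": -12, "dy": 0, "dz": 3, "jaw": -1},
    {"wx": 0, "wy": 0, "wz": 0, "dx": -13, "dy": 0, "dz": 4, "jaw": -1},
  ],
)

```text
t: 17.15
tool_pos: [0.6614, -0.2214, 0.2568]
tool_rot: [0.233, 1.564, -0.43]
force: [0.1, 0.0, -0.0]
grip_width: 0.0855
```

>>> apply_moves(
  series=[
    {"wx": 0, "wy": 0, "wz": 0, "dx": 0, "dy": 0, "dz": 0, "jaw": -1},
    {"wx": 0, "wy": 0, "wz": 0, "dx": 0, "dy": 0, "dz": 0, "jaw": -1},
  ],
)

```text
t: 17.4
tool_pos: [0.6594, -0.2201, 0.2512]
tool_rot: [-2.987, 1.569, 2.634]
force: [0.4, -0.2, 0.2]
grip_width: 0.085
```

```bash
python3 - <<'E'
from h import *
rep();snap('wrist','w9');snap('side','d9');snap('scene','s9')
d=cv2.imread("pics/w9.png");cv2.imwrite("pics/w9c.png",cv2.resize(d[60:260,200:440],(720,600),interpolation=cv2.INTER_CUBIC))
d=cv2.imread("pics/d9.png");cv2.imwrite("pics/d9c.png",cv2.resize(d[215:385,330:460],None,fx=3.5,fy=3.5,interpolation=cv2.INTER_CUBIC))
E
```

```text
t 17.4 bin rel home: x -40.8 y 0.2 z(under) 199.3 mm force panel x -0.44 y -0.14 z 0.20 mom [0.03 0.03 0.07] tool x [-1.6e-03  9.0e-04 -1.0e+00] w 0.085
```

View pics/w9.png

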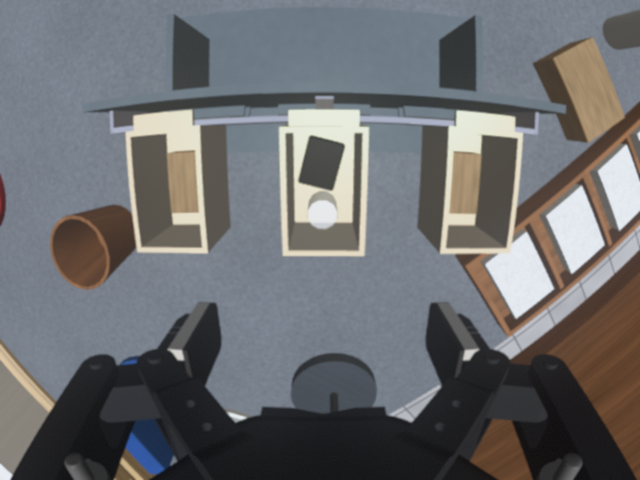

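View pics/w9c.png

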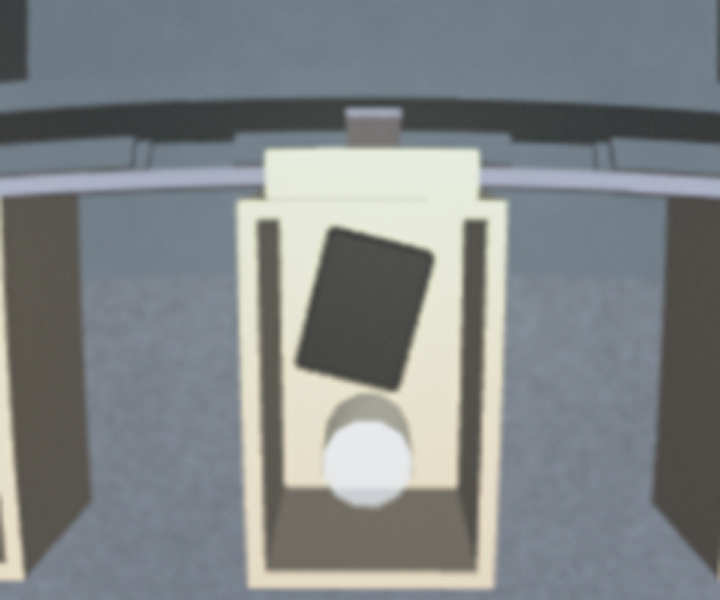

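View pics/d9c.png

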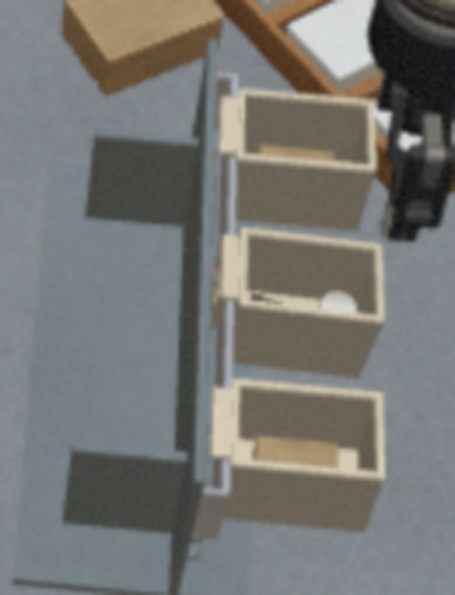

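View pics/s9.png

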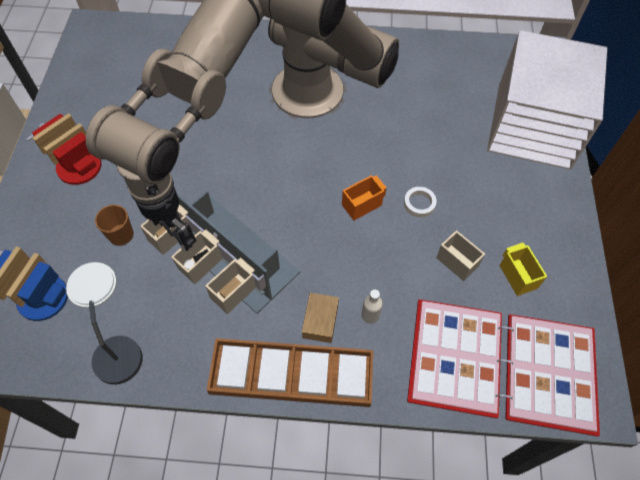

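The bin hangs in line with its neighbours, tube and case inside, and the bystanders look unmoved. One quick pose check.

```bash
python3 - <<'E'
from h import *
c=json.load(open("pics/w9.json"));H=np.load("home.npz");n=np.array([*H["n"],0]);m=np.array([-n[1],n[0],0])
q=np.array([[-45,29,70],[-45,-29,70],[45,29,70],[45,-29,70],[56,23,68],[56,-23,68]])/1000.
px=[(200+u/3-.4,60+v/3-.4) for u,v in [(248,587),(495,587),(236,200),(507,200),(264,150),(480,150)]]
Rb,tb=pnp(c,q,px); d=tb+Rb@[.0485,0,.064]-(H["th"]+H["Rh"]@[.0485,0,.064])
print("lip rel home mm",d@n*1e3,d@m*1e3,d[2]*1e3,"lip z",(tb+Rb@[.0485,0,.064])[2],"tilt rad",np.arccos(Rb[2,2]))
a=cv2.imread("pics/scene0.png").astype(int);b=cv2.imread("pics/s9.png").astype(int);D=np.abs(a-b).max(2)
for k,(x0,y0,x1,y1) in dict(tray=(438,230,488,280),spray=(360,288,386,325),tape=(402,185,440,217),card=(300,290,342,342),pot=(94,204,136,247)).items(): print(k,np.percentile(D[y0:y1,x0:x1],[50,95,99.5]))
E
```

```text
resid px 0.34980918771686487
lip rel home mm -2.980712492913064 0.3702651844440517 1.7117523601354323 lip z 0.13578972806261097 tilt rad 0.07032805427813754
tray [4. 7. 8.]
spray [4. 7. 9.]
tape [5. 7. 9.]
card [5. 7. 8.]
pot [4. 6. 8.]
```

```bash
python3 - <<'E'
from plant import sign_off
print(sign_off())
E
```

```text
the job is handed in; nothing more can be done
None
```

I hung the putty-coloured bin in the free gap, the catch snapped behind its hook, and I let go and handed the job in at about 17.5 s. No verdict is reported.

**How it went**
- **Finding the rail:** I touched the bin's back to the rail at about 5 N and backed off to mid-slot before lowering. The contact point agreed with the camera estimate.
- **Catch:** the hook met it about 23 mm above home. The sideways force reached about 6 N and dropped to zero at the snap, 1 to 2 mm above the stop.
- **Pressing home:** at the stop the force sensor read 9.4 N. Adding the bin's weight of about 2.8 N, that is about 12 N on the rail, right at the limit you gave.

**Last checks**
- **Position:** the lip is 0.4 mm off centre sideways and sits at z about 136 mm. In depth it is about 3 mm forward of the felt contact, at the edge of the slot play but within the allowed range.
- **Tilt:** the bin leans about 0.07 rad by one wrist-camera fit, inside the 0.15 rad limit. I did not measure it a second way; by eye, the side view suggested a bit less.
- **Contents and surroundings:** the tube and case are inside, the gripper is clear, and before/after pictures show no bystander moved.

The first two move calls were refused because I left out some fields; nothing moved.

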